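# Take the left-hand wheel nut off a flat-wheel sharpener

### The arm

A 6-joint arm with a two-finger parallel gripper is mounted at the origin on the work surface. World frame = base frame: x ahead of the robot, y to its left, z up, the work surface at z = 0. Lengths are in mm, angles in rad, forces in N, time in s.
With the tool pointing down it reaches from about 375 to 975 mm from the base axis. Payload 3.8 kg.
Tool frame: the origin (TCP) lies between the finger pads; the fingertips stand 25 mm ahead of it and the grasp point (between the pads) lies 6 mm ahead of it; z points along the fingers, y is the direction in which the jaws open and shut (so a half turn about z gives the same grasp; the last joint's range is limited). The gripper opens to 85 mm and grips with 20 to 120 N. Pads are 22 mm wide; open, the fingers measure 114 mm over their backs; the gripper's body (76 mm by 85 mm) begins 54 mm behind the grasp point. The pads swing forward as they close: fully open they stand 13 mm farther back than shut.
Start: joints at [-1.267, 0.264, 1.604, -0, 1.274, -0.037], TCP at [225.607, -636.176, 256.28] pointing down, gripper open.
Joint ranges: [-2.63, 2.63], [-0.94, 2.18], [0.31, 2.57], [-1.31, 4.45], [0, 2.66], [-2.55, 2.55]. Speed limits (rad/s): [2.57, 2.57, 3.14, 3.14, 3.14, 3.14].

### API

Orientations are given as a unit quaternion [w, x, y, z].
In Python, from rig import ctrl gives the robot as it stands.
- The arm moves only by the shell command python3 -m jog 'ROWS' [OPENING] [FORCE]. ROWS is JSON, a list of rows, each a list of 2 entries, a list of its own where there are three numbers: the shift along the tool's x, y, z in cm, then the turn, a rotation vector about the tool's x, y, z in rad. A call has 1 to 10 rows; each row is the pose to reach, as a shift and turn from the pose commanded when the call began, along the tool's axes at that moment; what a row does not reach only later rows make up. A row lasts 1/12 s, in which the tool goes at most 41.7 mm and 7.16 degrees, less where a joint would pass 70% of its speed; a pose out of reach is approached as far as the arm can. A call with a gripper value outside its range is refused whole. OPENING is the finger opening in cm, from 0 to 8.54, set as the call begins (- or left out, the last holds). The fingers move at their own pace and stop on an object; FORCE is the grip in N (left out, the last holds). Time passes only in rows, so rows that repeat a pose let the fingers close. It gives the time, the measured TCP pose, the force and the opening at its end, in the units of the state.
- ctrl.observe(): the state, without advancing time (a new reading comes with each control period).
- ctrl.capture(name): name is "side" or "top"; returns a dict with "frame" (384x512x3 uint8, red, green, blue), "depth" (384x512 float32, mm along the optical axis (not along the pixel's ray), 0 where there is no reading), "fx", "fy", "cx", "cy" (pixels), "dist" ([k1, k2, p1, p2, k3] as OpenCV has them; the pictures are not rectified), "eye" and "rotation" of the camera in the world. Camera axes: x right, y up, looking along -z (the intrinsics and any distortion apply to the point x, -y, -z); pixel columns grow to the right and rows downward; lengths in mm; the calibration is good to about 2 mm. A picture is of the moment at which its call begins.
- ctrl.finish_job(): hands the job in, once; it reports no verdict.
The state is a dict: "time_s": time; "joint_positions": joint angles; "dq": joint speeds; "joint_torque": joint torques, N m; "tcp_pos": TCP position; "eef_rot": TCP orientation; "force": force on the tool from outside, world axes, zero at the start; "torque": the same for the moment, N m; "width": finger opening in mm.
Only numpy, scipy, OpenCV 4.12 (cv2) and the standard library are available. Lean on these libraries where they do the work, as an engineer would, in place of code of your own. Each camera call takes 0.05 s, during which the arm holds its last target.

### The job

The stone on the sharpener is due to be changed: unscrew the big hand nut from the middle of the wheel - its thread is left-handed, so it loosens clockwise seen from above - and stand it flange down in the empty bay of the parts tray, set down gently. Keep the hand light on the thread: never pull, push or pry the nut against it, but follow the nut as it rises and lift it off only once it has come free. Do not knock the sharpener or its brittle stone with the gripper, and leave everything else where it lies.

Things in the scene. Friction and masses are not known exactly. Their poses are not given: they have to be found in the camera images.
- sharpener: Bench sharpener, fixed: grey housing 285 x 240 mm (its x, y), 90 mm high; two steel sockets 20 mm wide at its +x corners reach 106 mm. On top, inside a thin splash rim (radius 107 mm, top 115 mm above the bench), a flat round stone wheel 180 mm wide. Spindle and wheel are locked and do not turn. Origin: on the bench under the spindle's axis; z up.
- wheel_top (a point): Centre of the stone's flat upper face, 128 mm above the bench. On it, under the nut, lies a steel washer 70 mm wide, 3 mm thick. Nothing on the sharpener stands higher than the nut. The stone is brittle: under 20 N of touch.
- spindle (a point): On the vertical spindle axis, 131 mm above the bench (the washer's top). Steep left-hand thread: turned clockwise seen from above, the nut climbs several mm within one grip; stiff to turn (0.3 N m to the end: a weak grip slips). It comes off somewhere between 0.35 and 0.75 turn, not known beforehand; till then it cannot be lifted (1 mm play). Keep pull, push and side load on it under 15 N.
- nut: Grey metal hand nut, 40 mm high, 0.2 kg: flange 60 mm wide and 6 mm thick at the bottom, above it a twelve-sided grip 44 mm across flats (a flat faces body +x and every 30 degrees on), closed on top. Origin: centre of the flange's underside, 131.5 mm above the bench at the start; z is its axis, up. Fingertips may go down to the flange. To clear the spindle, raise it 50 mm straight up.
- nut_centre (a point): Centre of the nut, on its axis half-way up (20 mm above the flange's underside).
- tray: Sheet-steel parts tray, fixed, 240 x 140 mm (its x, y), walls 22 mm high and 3 mm thick, parted across its middle into two bays, each 115 x 134 mm inside. Origin: centre of its underside. A loose steel spacer ring lies in the bay on its +x side; the bay on its -x side is empty.
- bay (a point): Centre of the floor of the tray's empty bay, 3 mm above the bench; axes as the tray's. The nut is to stand in this bay.
- spacer: Bystander, to be left alone: steel spacer ring lying in the other bay of the tray.
- screwdriver: Bystander, to be left alone: screwdriver.
- wrench: Bystander, to be left alone: open-ended wrench.
- oil: Bystander, to be left alone: white oil bottle.
- mug: Bystander, to be left alone: mug.
- toolrest: Bystander, to be left alone: U-shaped tool-rest bar.
- waterstone: Bystander, to be left alone: brown sharpening stone block.
- jar: Bystander, to be left alone: glass jar.
Not all that is in view belongs to the job. Several things have the shape of the nut; the one meant has the colours described above.

How it is judged (in metres and radians):
On the way:
1. the nut is unscrewed and lifted off the spindle (z of nut_centre in the frame of sharpener above 0.19 m), for 0.1 s.
At the end, for the whole second after the job is handed in: The nut stands at rest, upright within 0.1 rad and flange down, on the floor of the tray's empty bay (its centre lower than 27 mm above the bench and inside the bay's walls) (x of nut_centre in the frame of bay between -0.04 and 0.04 m and y of nut_centre in the frame of bay between -0.05 and 0.05 m and height (world z) of nut_centre below 0.027 m and angle between nut's own z axis and vertical below 0.1 rad and linear speed of nut below 0.02 m/s); the robot touches nothing.
It fails at once if the nut pulled, pushed or pried against the spindle's thread with more than 18 N (contact force between nut and thread_c3 above 18 N or contact force between nut and thread_end_a_c0 above 18 N or contact force between nut and thread_end_b_c0 above 18 N).
It fails at once if fingers pressed on the sharpener or its stone with more than 20 N (contact force between the fingers and sharpener above 20 N).
It fails at once if the arm or gripper body knocked against the sharpener (contact force between the arm and sharpener above 20 N).
It fails at once if the nut dropped or pressed hard into the tray (more than 50 N) (contact force between nut and tray above 50 N).
It fails at once if something else on the bench was moved by more than 20 mm (distance of any of spacer, screwdriver, wrench, oil, mug, toolrest, waterstone, jar from where it was at the start of the episode above 0.02 m).
It also fails if it takes over 66 s, if anything falls off the work surface, if the arm or the gripper's body presses on something with over 40 N, if the wrist force passes 120 N, or if a joint passes its speed limit or range.

## Working session

There is one attempt and no reset: what is moved stays moved. The work goes in short steps, Python scripts to look and compute and a shell command to move; the robot and the scene stay as the last step left them, time stands still between calls to the robot, and variables do not carry over. Pictures are saved under pics/ and viewed, and the job is handed in when it is done.

```bash
ls; mkdir -p pics; python3 - <<'E'
from rig import ctrl
import cv2, numpy as np
s=ctrl.observe(); print(s)
for n in("side","top"):
    c=ctrl.capture(n); cv2.imwrite(f"pics/{n}0.png",c["frame"][:,:,::-1])
    np.savez(f"{n}0.npz",**c)
    print(n,[c[k] for k in("fx","fy","cx","cy","dist","eye","rotation")])
E
```

```text
pics
{'time_s': 0.0, 'joint_positions': array([-1.26687835e+00,  2.64752490e-01,  1.60539617e+00,  3.94873539e-05,
        1.27367917e+00, -3.68849060e-02]), 'dq': array([-0.00098617, -0.000921  , -0.00013615,  0.00049731,  0.00020128,
        0.00073953]), 'joint_torque': array([-7.10988224e-04, -5.15114594e+01, -3.67310643e+01, -7.19151126e-05,
        1.32487767e-02, -1.24651146e-05]), 'tcp_pos': array([ 225.43071283, -635.52346347,  254.95042699]), 'eef_rot': array([-1.11015466e-03,  9.85517138e-01,  1.69572169e-01, -1.30069515e-04]), 'force': array([ 0.31898643,  0.2515293 , -0.95524754]), 'torque': array([0.063749  , 0.00433347, 0.02822733]), 'width': 85.52643288122744}
side [399.6969629908912, 399.6969629908912, 252.51059864476116, 195.28557666245297, array([-0.05612991,  0.        ,  0.        ,  0.        ,  0.        ]), array([  193.3525752 , -1077.27470231,   858.94977235]), array([ 0.87006946,  0.46824148, -0.06220722, -0.14092306])]
top [404.068108480439, 404.068108480439, 251.80459339322084, 192.0683005772291, array([-0.02047431,  0.        ,  0.        ,  0.        ,  0.        ]), array([ 279.92762345,   51.36574074, 1323.67095636]), array([ 0.71128096,  0.06566737, -0.07294374, -0.69602184])]
```

View pics/side0.png

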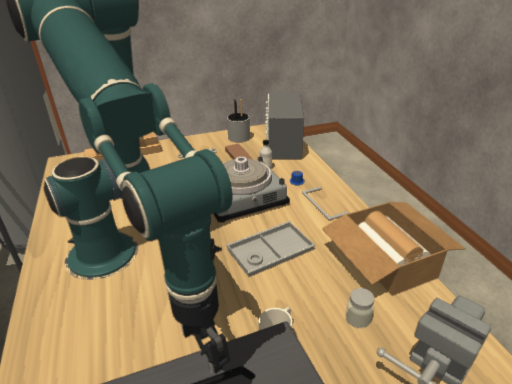

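View pics/top0.png

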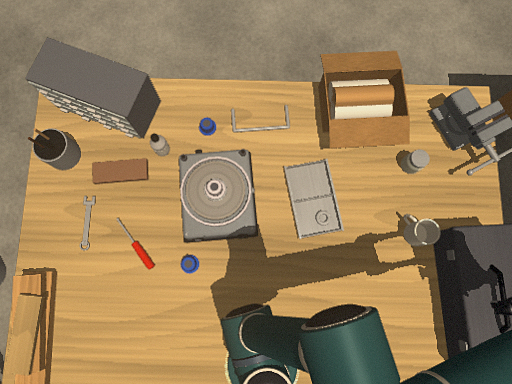

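The side view shows the sharpener with the nut at about (241,162) and the tray at (271,249). In the top view the nut is at (214,187), and the tray at (312,198) has its ring at (321,217), so the empty bay is around (305,180). The blue nuts at (207,126) and (190,264) are decoys.

```bash
cat > h.py <<'E'
import numpy as np, cv2
from scipy.spatial.transform import Rotation as R
def rot(q): return R.from_quat(np.r_[q[1:],q[0]]).as_matrix()
def K(c): return np.array([[c["fx"],0,c["cx"]],[0,c["fy"],c["cy"]],[0,0,1.]])
def ray(c,uv):
    p=cv2.undistortPoints(np.array(uv,float).reshape(-1,1,2),K(c),np.asarray(c["dist"],float)).reshape(-1,2)
    d=np.c_[p[:,0],-p[:,1],-np.ones(len(p))]
    return d@rot(c["rotation"]).T
def plane(c,uv,z):
    d=ray(c,uv); e=np.asarray(c["eye"]); return e+d*((z-e[2])/d[:,2])[:,None]
def cloud(c):
    h,w=c["depth"].shape; u,v=np.meshgrid(np.arange(w),np.arange(h))
    d=ray(c,np.c_[u.ravel(),v.ravel()]); return (np.asarray(c["eye"])+d*c["depth"].reshape(-1,1)).reshape(h,w,3)
def proj(c,P):
    q=(np.atleast_2d(P)-c["eye"])@rot(c["rotation"]); q=q*[1,-1,-1]
    return cv2.projectPoints(q,np.zeros(3),np.zeros(3),K(c),np.asarray(c["dist"],float))[0].reshape(-1,2)
E
python3 - <<'E'
from h import *
for n,(a,b,cc,d) in(("top",(155,360,130,260)),("side",(200,330,130,290))):
    c=dict(np.load(f"{n}0.npz")); f=c["frame"][cc:d,a:b,::-1]
    s=min(800//(b-a),600//(d-cc))
    cv2.imwrite(f"pics/{n}z.png",cv2.resize(f,None,fx=s,fy=s,interpolation=cv2.INTER_CUBIC)); print(s)
    P=cloud(c); z=P[:,:,2]
    # nut top
    m=(z>162)&(z<180); lab=cv2.connectedComponentsWithStats(m.astype(np.uint8))
    for i in range(1,lab[0]):
        if lab[2][i,4]>20:
            q=P[lab[1]==i]; print(n,"hi",lab[2][i],lab[3][i],np.median(q,0), (q.min(0)+q.max(0))/2)
    print(P[187,214] if n=="top" else P[160,241])
E
```

```text
3
top hi [104  77  47  46 169] [133.25443787 104.89349112] [757.95631199 400.02635564 170.48826393] [788.83594347 427.06512194 171.04530078]
top hi [31 84 29 13 51] [45.43137255 90.49019608] [812.79939308 683.02303391 168.00658255] [813.02172751 681.50532128 170.93033621]
top hi [61 96 17  8 38] [68.65789474 99.78947368] [783.95932229 608.75439229 170.41663531] [784.7171488  603.69158798 171.08173885]
top hi [466 100  39  28 470] [484.64680851 113.49148936] [ 773.73183461 -672.15232943  165.88148734] [ 774.79179641 -672.33797807  167.51004513]
top hi [ 79 103  24  10  52] [ 90.98076923 108.11538462] [757.11490408 535.29142068 169.45075865] [758.78824061 535.47199243 170.93996372]
top hi [475 114  37  28 464] [494.09267241 127.79310345] [ 728.06833359 -697.02554839  166.05233966] [ 729.28599238 -695.6347872   168.55326779]
top hi [206 180  16  16 189] [213.7989418  187.13227513] [521.46604562 152.81158604 171.62796562] [521.31204869 153.80141748 170.45162404]
top hi [491 266   6   9  28] [493.60714286 268.89285714] [ 301.91519056 -649.47184113  172.12708513] [ 299.28589288 -651.251827
[... 837 characters left out ...]
6] [521.40016383 145.18983344 169.6794086 ] [523.59014049 148.88496211 168.8053411 ]
side hi [ 65 208  46  20 202] [ 89.87623762 220.73762376] [  7.58556882 -58.29727588 171.63096895] [ 1.10979032e-01 -4.40054031e+01  1.70969567e+02]
side hi [429 298  62  40 751] [460.49001332 316.62316911] [ 773.66443219 -678.19540532  164.15616234] [ 770.89385159 -675.34409129  165.08268689]
side hi [419 311  64  42 860] [451.16860465 332.12209302] [ 727.48277299 -704.32514734  164.21849592] [ 726.37566355 -699.74797806  165.63681343]
side hi [243 369  10   9  50] [247.96 374.04] [ 300.59414913 -660.75751046  171.84786096] [ 299.84453948 -658.45479577  171.02558811]
[523.11665523 148.21434038 169.24631858]
```

View pics/topz.png

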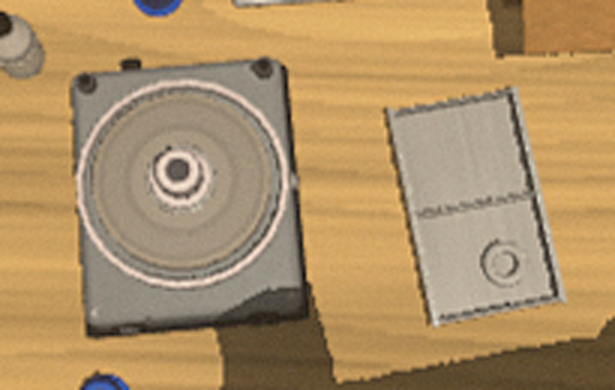

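View pics/sidez.png

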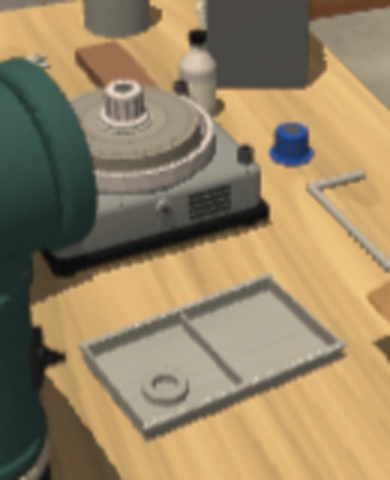

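```bash
python3 - <<'E'
from h import *
def circ(p):
    A=np.c_[2*p[:,:2],np.ones(len(p))]; s=np.linalg.lstsq(A,(p[:,:2]**2).sum(1),rcond=None)[0]
    return s[:2],np.sqrt(s[2]+s[:2]@s[:2])
for n in("top","side"):
    c=dict(np.load(f"{n}0.npz")); P=cloud(c); z=P[:,:,2]
    # rim: highest band z, pixel outside stone; use depth height: points 110-118 within 120mm
    c0=np.array([521,152]); r=np.hypot(P[:,:,0]-c0[0],P[:,:,1]-c0[1])
    # stone edge: boundary of z>122
    m=((z>122)&(r<125)).astype(np.uint8)
    cnt=max(cv2.findContours(m,cv2.RETR_EXTERNAL,cv2.CHAIN_APPROX_NONE)[0],key=len).reshape(-1,2)
    q=plane(c,cnt,128); C,R0=circ(q); 
    for _ in range(3):
        e=abs(np.hypot(*(q[:,:2]-C).T)-R0); k=e<4; q=q[k]; C,R0=circ(q)
    print(n,"stone",C,R0,len(q))
    m=((z>165)&(r<60)).astype(np.uint8)
    cnt=max(cv2.findContours(m,cv2.RETR_EXTERNAL,cv2.CHAIN_APPROX_NONE)[0],key=len).reshape(-1,2)
    q=plane(c,cnt,171.5); print("nuttop",circ(q))
    m=((z>141)&(r<60)).astype(np.uint8)
    print("nut z", np.percentile(z[(z>141)&(r<20)],[5,50,95]))
    print("stone z",np.median(z[(r<80)&(r>50)]), "bench z",np.median(z[300:310,:].ravel()))
    # tray: points z 12..30 region ; gradient
    m=((z>10)&(z<40)&(P[:,:,1]<60)&(P[:,:,1]>-260)&(P[:,:,0]>350)&(P[:,:,0]<650)).astype(np.uint8)
    l=cv2.connectedComponentsWithStats(m); print([ (l[2][i].tolist()) for i in range(1,l[0]) if l[2][i,4]>15])
    cv2.imwrite(f"pics/{n}m.png",m*255)
E
```

```text
top stone [522.00656932 153.42860835] 88.37836424960753 166
nuttop (array([521.6339421 , 152.81466403]), np.float64(21.321477571067835))
nut z [167.1417229  171.95509895 175.62989377]
stone z 129.61123632719114 bench z 2.6011747813869306
[[284, 161, 60, 79, 554], [250, 164, 4, 25, 42], [248, 194, 10, 44, 108], [316, 211, 15, 15, 114]]
side stone [525.47589344 147.69208018] 87.679083751745 32
nuttop (array([520.75907165, 144.76923313]), np.float64(22.616743799764567))
nut z [150.02434028 170.10875358 173.21269361]
stone z 127.72355948483732 bench z 1.1319746762800378
[[214, 197, 70, 26, 519], [226, 221, 88, 54, 719], [247, 253, 16, 11, 105]]
```

```bash
python3 - <<'E'
from h import *
for n,(a,b,cc,d) in(("top",(275,350,150,245)),("side",(220,320,215,280))):
    c=dict(np.load(f"{n}0.npz")); f=c["frame"][cc:d,a:b,::-1]
    s=min(800//(b-a),600//(d-cc))
    cv2.imwrite(f"pics/{n}t.png",cv2.resize(f,None,fx=s,fy=s,interpolation=cv2.INTER_CUBIC)); print(s)
E
```

```text
6
8
```

View pics/topt.png

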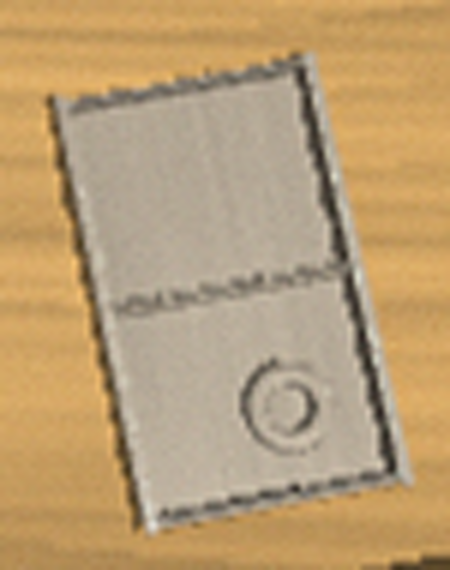

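View pics/sidet.png

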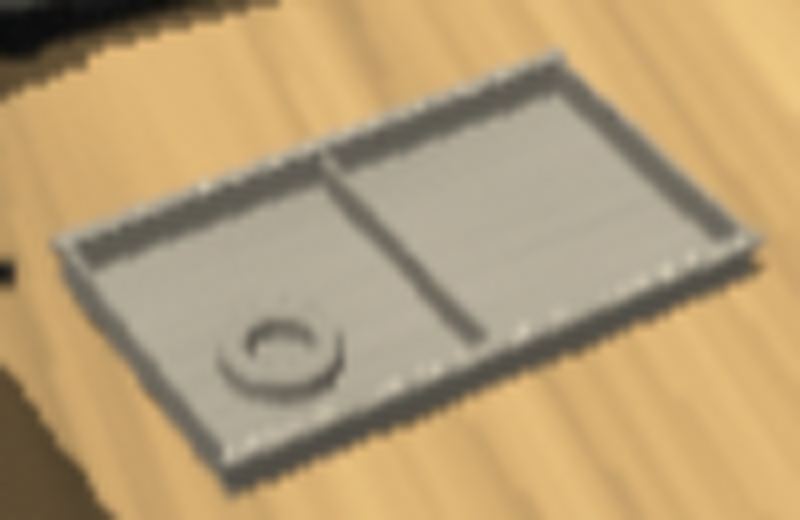

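```bash
python3 - <<'E'
from h import *
t=(np.array([[53,97],[312,55],[408,485],[148,530]])+.5)/6-.5+[275,150]
s=(np.array([[560,52],[757,240],[228,462],[60,240]])+.5)/8-.5+[220,215]
for n,p in(("top",t),("side",s)):
    c=dict(np.load(f"{n}0.npz")); q=plane(c,p,22); print(n,q.round(1)[:,:2], q.mean(0).round(1))
    e=q[[1,2,3,0]]-q; print(np.hypot(e[:,0],e[:,1]).round(1), np.degrees(np.arctan2(e[:,1],e[:,0])).round(1))
    far=(q[0]+q[1])/2; near=(q[2]+q[3])/2; ctr=q.mean(0); u=(far-near)/np.linalg.norm(far-near)
    print("bay",ctr+u*59)
# two-view triangulation: nut top
P={}
ct=dict(np.load("top0.npz"));cs=dict(np.load("side0.npz"))
print(proj(cs,[[521.5,152.5,171.5],[521.5,152.5,131]]),proj(ct,[[521.5,152.5,171.5]]))
f=cs["frame"][145:185,220:262,::-1]; cv2.imwrite("pics/sn.png",cv2.resize(f,None,fx=14,fy=14,interpolation=cv2.INTER_CUBIC))
f=ct["frame"][165:208,192:236,::-1]; cv2.imwrite("pics/tn.png",cv2.resize(f,None,fx=13,fy=13,interpolation=cv2.INTER_CUBIC))
E
```

```text
top [[ 630.8  -62.9]
 [ 658.5 -207.6]
 [ 419.2 -255.8]
 [ 392.1 -115.2]] [ 525.1 -160.4   22. ]
[147.3 244.1 143.2 244.4] [ -79.2 -168.6  100.9   12.4]
bay [ 582.86847871 -148.21833044   22.        ]
side [[ 627.9  -67.7]
 [ 655.3 -207.9]
 [ 420.1 -257.1]
 [ 393.2 -116.1]] [ 524.1 -162.2   22. ]
[142.9 240.3 143.6 239.6] [ -78.9 -168.2  100.8   11.7]
bay [ 581.88929102 -150.18194788   22.        ]
[[240.21171934 158.98783204]
 [240.66018929 168.74727233]] [[213.88949375 187.07976056]]
```

View pics/sn.png

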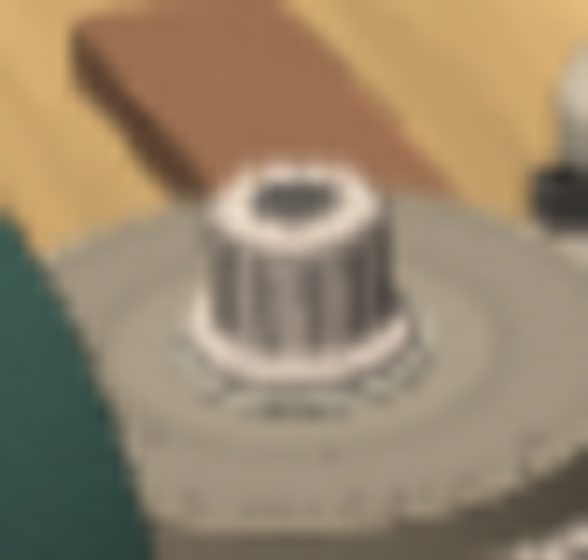

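View pics/tn.png

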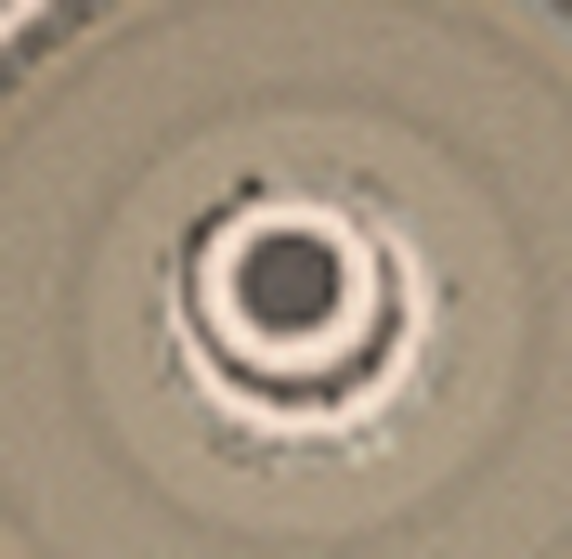

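```bash
python3 - <<'E'
from h import *
for n,box in(("top",(192,165,236,208)),("side",(220,145,262,185))):
    c=dict(np.load(f"{n}0.npz")); a,b,cc,d=box
    g=cv2.cvtColor(c["frame"],cv2.COLOR_RGB2GRAY)[b:d,a:cc]; S=8
    g=cv2.resize(g,None,fx=S,fy=S,interpolation=cv2.INTER_CUBIC)
    def world(p,z): return plane(c,(np.array(p)+.5)/S-.5+[a,b],z)
    # dark disk
    seed=((proj(c,[[521.5,152.5,171.5]])[0]-[a,b]+.5)*S).astype(int)
    for th in(100,120,140,160):
        m=(g<th).astype(np.uint8); l=cv2.connectedComponentsWithStats(m); i=l[1][seed[1],seed[0]]
        if i: print(n,"dark",th,l[2][i][4],world([l[3][i]],171.5).round(1), (l[3][i]+.5)/S-.5+[a,b])
    for th in(190,205,220):
        m=(g>th).astype(np.uint8); cs,h=cv2.findContours(m,cv2.RETR_CCOMP,cv2.CHAIN_APPROX_NONE)
        for k in cs:
            if len(k)>60:
                e=cv2.fitEllipse(k); p=world(k.reshape(-1,2),171.5); print(n,th,len(k),np.round(e[1],0),(np.array(e[0])+.5)/S-.5+[a,b],world([e[0]],171.5).round(1))
E
```

```text
top dark 100 2461 [[524.2 152.6 171.5]] [213.87726026 186.16413551]
top dark 120 2845 [[524.1 152.8 171.5]] [213.80828207 186.19879174]
top dark 140 3179 [[524.1 152.9 171.5]] [213.78808194 186.20775008]
top dark 160 3509 [[524.  153.  171.5]] [213.76594115 186.22536691]
top 190 524 [147. 153.] [214.49303627 188.11916733] [[518.5 150.6 171.5]]
top 190 303 [103. 106.] [213.852211   186.46839523] [[523.3 152.7 171.5]]
top 190 211 [73. 74.] [213.74661446 186.25032043] [[524.  153.  171.5]]
top 190 69 [11. 33.] [192.80372703 165.63602686] [[584.5 217.  171.5]]
top 205 448 [145. 149.] [214.58328247 188.06194496] [[518.6 150.4 171.5]]
top 205 294 [100. 102.] [213.85698318 186.473629  ] [[523.3 152.7 171.5]]
top 205 224 [77. 78.] [213.78087425 186.25294685] [[524.  152.9 171.5]]
top 220 178 [175. 196.] [216.22546005 185.21217918] [[527.2 145.9 171.5]]
top 220 396 [90. 92.] [213.88002205 186.33202171] [[523.7 152.6 171.5]]
top 220 127 [16. 54.] [214.60875511 181.83053398] [[537.2 151.  171.5]]
side dark 100 238 [[523.4 153.8 171.5]] [240.61344538 158.74107143]
side dark 120 543 [[523.  153.2 171.5]] [240.55835635 158.82930479]
side dark 140 770 [[523.  153.1 171.5]] [240.56931818 158.84577922]
side dark 160 1024 [[523.1 152.9 171.5]] [240.60229492 158.86413574]
side 190 164 [55. 89.] [239.14096832 167.51994705] [[500.7  94.1 171.5]]
side 190 224 [40. 78.] [240.55875397 159.24216652] [[522.1 150.2 171.5]]
side 205 86 [22. 37.] [237.84223175 159.82198715] [[511.7 149.4 171.5]]
side 205 74 [19. 37.] [243.30322647 159.58054924] [[530.7 144.4 171.5]]
```

The nut's axis comes out at about (523.4, 152.8), with the two views agreeing to about 1 mm. The bay centre is near (582.4, -149.2). Next I travel over the nut, winding joint 6 back.

```bash
python3 -m jog '[[[5.4,-6.4,0],[0,0,-0.12]],[[10.8,-12.8,0],[0,0,-0.24]],[[16.2,-19.2,0],[0,0,-0.36]],[[21.6,-25.6,0],[0,0,-0.48]],[[27,-32,0],[0,0,-0.6]],[[27,-32,0],[0,0,-0.72]],[[27,-32,0],[0,0,-0.84]],[[27,-32,0],[0,0,-0.96]],[[27,-32,0],[0,0,-1.08]],[[27,-32,0],[0,0,-1.2]]]' 8.54 40
cat > nav.py <<'E'
import sys; from h import *; from rig import ctrl
s=ctrl.observe(); M=rot(s["eef_rot"]); t=np.array([float(v) for v in sys.argv[1:4]])
print("shift cm",(M.T@(t-s["tcp_pos"])/10).round(3),"tcp",s["tcp_pos"].round(1),"yaw_y",np.degrees(np.arctan2(M[1,1],M[0,1])).round(2),"z",M[:,2].round(4),"j",s["joint_positions"].round(3),"F",s["force"].round(1),"T",s["torque"].round(2),"t",s["time_s"],"w",round(float(s["width"]),1))
ad=M[:,2]; d=np.array([0,0,-1.]); print("tilt fix (tool)", (M.T@np.cross(ad,d)).round(4), "tool-frame world x,y",M.T[:,0].round(3),M.T[:,1].round(3))
E
python3 nav.py 523.4 152.8 235
```

```text
time_s: 0.93
tcp_pos: [372.3, -244.2, 256.0]
eef_rot: [-0.0, 0.716, 0.698, 0.0]
force: [0.4, 0.7, 0.4]
width: 85.5
shift cm [40.057 14.125  2.103] tcp [ 372.3 -244.2  256. ] yaw_y -1.42 z [-1.e-04  2.e-04 -1.e+00] j [-0.637 -0.183  2.069  0.     1.256 -0.612] F [0.4 0.7 0.4] T [ 0.03 -0.06  0.03] t 0.9333 w 85.5
tilt fix (tool) [-0.0001 -0.0002 -0.    ] tool-frame world x,y [ 0.025  1.    -0.   ] [ 1.    -0.025  0.   ]
```

```bash
python3 -m jog '[[[4,1.4,0],[0,0,-0.12]],[[8,2.8,0],[0,0,-0.24]],[[12,4.2,0],[0,0,-0.36]],[[16,5.6,0],[0,0,-0.48]],[[20,7,0],[0,0,-0.6]],[[24,8.4,0],[0,0,-0.72]],[[28,9.8,0],[0,0,-0.84]],[[32,11.2,0],[0,0,-0.96]],[[36,12.6,0],[0,0,-1.08]],[[40,14.1,0],[0,0,-1.2]]]'
python3 -m jog '[[[0,0,0],[0,0,-0.12]],[[0,0,0],[0,0,-0.24]],[[0,0,0],[0,0,-0.36]],[[0,0,0],[0,0,-0.48]],[[0,0,0],[0,0,-0.6]],[[0,0,0],[0,0,-0.72]],[[0,0,0],[0,0,-0.84]],[[0,0,0],[0,0,-0.96]],[[0,0,0],[0,0,-1.08]],[[0,0,0],[0,0,-1.2]]]'
python3 nav.py 523.4 152.8 235
```

```text
time_s: 1.77
tcp_pos: [522.4, 144.7, 255.9]
eef_rot: [-0.0, 0.196, 0.981, -0.0]
force: [0.7, -0.4, 1.0]
width: 85.2
time_s: 2.6
tcp_pos: [522.1, 142.4, 255.7]
eef_rot: [-0.001, -0.392, 0.92, 0.0]
force: [-0.0, -0.2, -0.7]
width: 85.2
shift cm [-0.842  0.628  2.067] tcp [522.1 142.4 255.7] yaw_y 136.13 z [-1.1e-03 -2.0e-04 -1.0e+00] j [ 0.22   0.012  1.89   0.     1.241 -2.156] F [-0.  -0.2 -0.7] T [-0.01  0.03 -0.03] t 2.6 w 85.2
tilt fix (tool) [ 0.0006 -0.0009 -0.    ] tool-frame world x,y [-0.693 -0.721 -0.001] [-0.721  0.693 -0.   ]
```

```bash
python3 -m jog '[[[-0.3,0.2,0],[0,0,-0.12]],[[-0.6,0.4,0],[0,0,-0.24]],[[-0.84,0.63,0],[0,0,-0.36]],[[-0.84,0.63,0],[0,0,-0.38]],[[-0.84,0.63,0],[0,0,-0.38]],[[-0.84,0.63,0],[0,0,-0.38]],[[-0.84,0.63,0],[0,0,-0.38]]]'
python3 nav.py 523.4 152.8 167
python3 - <<'E'
from h import *; from rig import ctrl
for n in("side","top"):
    c=ctrl.capture(n); np.savez(n+"1.npz",**c)
    f=c["frame"][100:260,150:320,::-1]; cv2.imwrite(f"pics/{n}1.png",cv2.resize(f,None,fx=3,fy=3,interpolation=cv2.INTER_CUBIC))
E
```

```text
time_s: 3.18
tcp_pos: [523.8, 152.7, 256.1]
eef_rot: [-0.0, -0.555, 0.832, 0.0]
force: [0.2, 0.2, 0.3]
width: 85.2
shift cm [2.000e-03 3.600e-02 8.914e+00] tcp [523.8 152.7 256.1] yaw_y 157.44 z [-3.e-04 -1.e-04 -1.e+00] j [ 0.238  0.019  1.882 -0.     1.241 -2.51 ] F [0.2 0.2 0.3] T [ 0.01  0.02 -0.05] t 3.1833 w 85.2
tilt fix (tool) [ 0.0002 -0.0002 -0.    ] tool-frame world x,y [-0.384 -0.923 -0.   ] [-0.923  0.384 -0.   ]
```

View pics/side1.png

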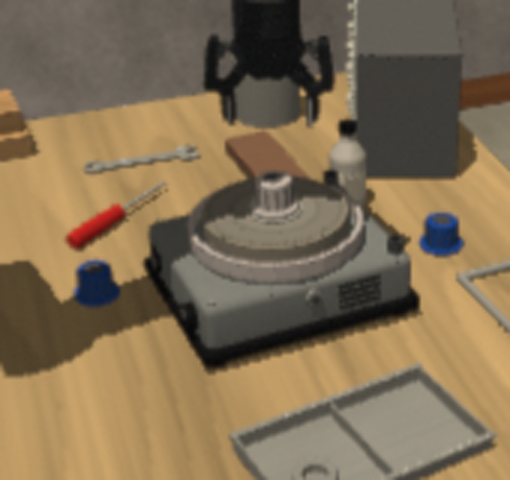

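View pics/top1.png

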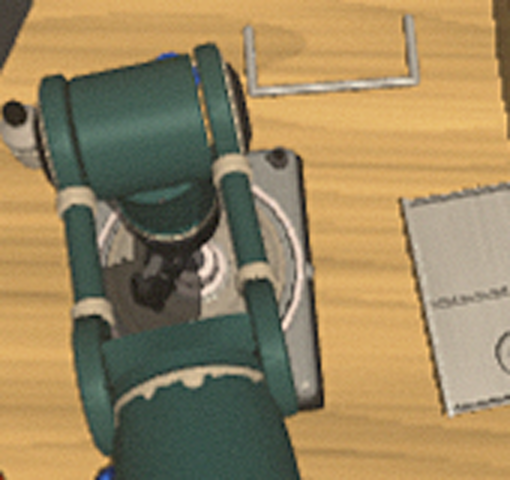

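```bash
python3 -m jog '[[[0,0.04,2.5],[0,0,0]],[[0,0.04,5],[0,0,0]],[[0,0.04,6.5],[0,0,0]],[[0,0.04,7.7],[0,0,0]],[[0,0.04,8.5],[0,0,0]],[[0,0.04,8.8],[0,0,0]],[[0,0.04,8.8],[0,0,0]],[[0,0.04,8.8],[0,0,0]],[[0,0.04,8.8],[0,0,0]]]' 5.5 20
python3 nav.py 523.4 152.8 167
python3 - <<'E'
from h import *; from rig import ctrl
for n in("side",):
    c=ctrl.capture(n); np.savez(n+"2.npz",**c)
    f=c["frame"][120:200,190:290,::-1]; cv2.imwrite(f"pics/{n}2.png",cv2.resize(f,None,fx=7,fy=7,interpolation=cv2.INTER_CUBIC))
E
```

```text
time_s: 4.03
tcp_pos: [524.5, 153.2, 169.6]
eef_rot: [0.001, -0.556, 0.831, -0.0]
force: [0.6, -0.5, 0.6]
width: 55.1
shift cm [0.081 0.084 0.259] tcp [524.5 153.2 169.6] yaw_y 157.56 z [ 2.2e-03  5.0e-04 -1.0e+00] j [ 0.239  0.092  1.972  0.     1.075 -2.511] F [ 0.6 -0.5  0.6] T [ 0.02 -0.01 -0.02] t 4.0333 w 55.1
tilt fix (tool) [-0.0019  0.0014  0.    ] tool-frame world x,y [-0.382 -0.924  0.002] [-0.924  0.382  0.001]
```

View pics/side2.png

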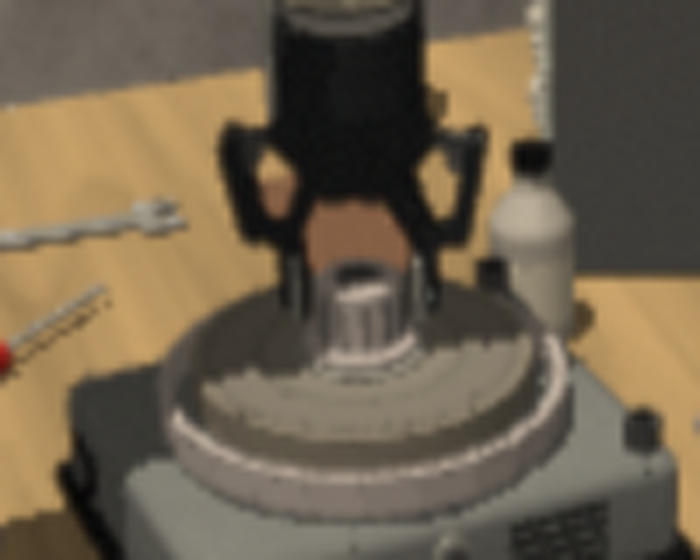

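The fingers straddle the nut: the pads are at x≈312 and 418 in the crop, with the nut centred at about 365. I close in small steps.

```bash
python3 -m jog '[[[0,0,0],[0,0,0]],[[0,0,0],[0,0,0]],[[0,0,0],[0,0,0]],[[0,0,0],[0,0,0]]]' 4.7
python3 nav.py 523.4 152.8 166
```

```text
time_s: 4.42
tcp_pos: [523.6, 153.0, 168.5]
eef_rot: [0.0, -0.556, 0.831, -0.0]
force: [-0.1, -0.6, -0.0]
width: 47.0
shift cm [0.03  0.01  0.254] tcp [523.6 153.  168.5] yaw_y 157.56 z [ 4.e-04  1.e-04 -1.e+00] j [ 0.239  0.093  1.974  0.     1.075 -2.511] F [-0.1 -0.6 -0. ] T [-0.01  0.02  0.02] t 4.4167 w 47.0
tilt fix (tool) [-0.0003  0.0003 -0.    ] tool-frame world x,y [-0.382 -0.924  0.   ] [-0.924  0.382  0.   ]
```

```bash
python3 -m jog '[[[0,0,0],[0,0,0]],[[0,0,0],[0,0,0]],[[0,0,0],[0,0,0]]]' 4.55
python3 nav.py 523.4 152.8 166
python3 -m jog '[[[0,0,0],[0,0,0]],[[0,0,0],[0,0,0]]]' 4.3 20
python3 nav.py 523.4 152.8 166
```

```text
time_s: 4.67
tcp_pos: [523.5, 153.0, 168.2]
eef_rot: [-0.0, -0.556, 0.831, -0.0]
force: [0.5, 0.4, -0.5]
width: 45.9
shift cm [0.02  0.001 0.225] tcp [523.5 153.  168.2] yaw_y 157.56 z [-1.e-04 -1.e-04 -1.e+00] j [ 0.239  0.093  1.974 -0.     1.075 -2.511] F [ 0.5  0.4 -0.5] T [ 0.    0.04 -0.05] t 4.6667 w 45.9
tilt fix (tool) [ 0.     -0.0001  0.    ] tool-frame world x,y [-0.382 -0.924 -0.   ] [-0.924  0.382 -0.   ]
time_s: 4.83
tcp_pos: [523.6, 153.0, 168.4]
eef_rot: [0.0, -0.556, 0.831, -0.0]
force: [-0.5, -0.4, 0.8]
width: 43.7
shift cm [0.025 0.014 0.241] tcp [523.6 153.  168.4] yaw_y 157.56 z [ 2.e-04 -0.e+00 -1.e+00] j [ 0.239  0.093  1.974 -0.     1.075 -2.511] F [-0.5 -0.4  0.8] T [-0.02 -0.04 -0.01] t 4.8333 w 43.7
tilt fix (tool) [-0.0002  0.0001  0.    ] tool-frame world x,y [-0.382 -0.924  0.   ] [-0.924  0.382 -0.   ]
```

```bash
python3 -m jog '[[[0,0,0],[0,0,0]],[[0,0,0],[0,0,0]],[[0,0,0],[0,0,0]]]' 3.8 60
python3 nav.py 523.4 152.8 166
python3 -m jog '[[[0,0,-0.01],[0,0,0.05]],[[0,0,-0.02],[0,0,0.1]],[[0,0,-0.02],[0,0,0.1]]]'
python3 nav.py 523.4 152.8 166
```

```text
time_s: 5.08
tcp_pos: [523.6, 153.0, 168.6]
eef_rot: [0.0, -0.556, 0.831, -0.0]
force: [-0.7, -0.2, 3.1]
width: 42.6
shift cm [0.029 0.015 0.256] tcp [523.6 153.  168.6] yaw_y 157.56 z [ 3.e-04 -0.e+00 -1.e+00] j [ 0.239  0.093  1.973 -0.     1.075 -2.511] F [-0.7 -0.2  3.1] T [-0.11  0.06 -0.04] t 5.0833 w 42.6
tilt fix (tool) [-0.0003  0.0001  0.    ] tool-frame world x,y [-0.382 -0.924  0.   ] [-0.924  0.382 -0.   ]
time_s: 5.33
tcp_pos: [523.7, 153.1, 168.6]
eef_rot: [0.0, -0.513, 0.858, -0.0]
force: [-0.2, 0.3, 1.6]
width: 42.6
shift cm [0.04  0.007 0.26 ] tcp [523.7 153.1 168.6] yaw_y 151.76 z [ 4.e-04  2.e-04 -1.e+00] j [ 0.239  0.093  1.973  0.     1.075 -2.41 ] F [-0.2  0.3  1.6] T [-0.01  0.    0.04] t 5.3333 w 42.6
tilt fix (tool) [-0.0002  0.0004  0.    ] tool-frame world x,y [-0.473 -0.881  0.   ] [-0.881  0.473  0.   ]
```

```bash
python3 -m jog '[[[0,0,-0.01],[0,0,0.05]],[[0,0,-0.02],[0,0,0.1]],[[0,0,-0.02],[0,0,0.1]]]'
python3 nav.py 523.4 152.8 166|head -1
python3 -m jog '[[[0,0,-0.01],[0,0,0.05]],[[0,0,-0.02],[0,0,0.1]],[[0,0,-0.02],[0,0,0.1]]]'
python3 nav.py 523.4 152.8 166|head -1
```

```text
time_s: 5.58
tcp_pos: [523.5, 153.1, 168.7]
eef_rot: [-0.0, -0.471, 0.882, -0.0]
force: [0.1, -0.1, 1.8]
width: 42.7
shift cm [ 0.026 -0.007  0.27 ] tcp [523.5 153.1 168.7] yaw_y 146.15 z [ 0.e+00 -1.e-04 -1.e+00] j [ 0.239  0.092  1.973 -0.     1.076 -2.312] F [ 0.1 -0.1  1.8] T [-0.02  0.03  0.15] t 5.5833 w 42.7
time_s: 5.83
tcp_pos: [523.4, 153.1, 168.8]
eef_rot: [-0.0, -0.426, 0.905, 0.0]
force: [0.1, -0.3, 2.0]
width: 42.4
shift cm [ 0.022 -0.022  0.282] tcp [523.4 153.1 168.8] yaw_y 140.46 z [-3.e-04  0.e+00 -1.e+00] j [ 0.239  0.092  1.973  0.     1.076 -2.213] F [ 0.1 -0.3  2. ] T [0.03 0.11 0.21] t 5.8333 w 42.4
```

```bash
python3 -m jog '[[[0,0,-0.01],[0,0,0.05]],[[0,0,-0.02],[0,0,0.1]],[[0,0,-0.02],[0,0,0.1]]]'
python3 nav.py 523.4 152.8 166|head -1
python3 -m jog '[[[0,0,-0.01],[0,0,0.05]],[[0,0,-0.02],[0,0,0.1]],[[0,0,-0.02],[0,0,0.1]]]'
python3 nav.py 523.4 152.8 166|head -1
python3 - <<'E'
from h import *; from rig import ctrl
for n in("side",):
    c=ctrl.capture(n); np.savez(n+"3.npz",**c)
    f=c["frame"][140:190,210:270,::-1]; cv2.imwrite(f"pics/{n}3.png",cv2.resize(f,None,fx=12,fy=12,interpolation=cv2.INTER_CUBIC))
E
```

```text
time_s: 6.08
tcp_pos: [523.3, 153.2, 169.0]
eef_rot: [-0.0, -0.381, 0.925, 0.0]
force: [-1.2, -0.7, 1.5]
width: 42.8
shift cm [ 0.019 -0.031  0.3  ] tcp [523.3 153.2 169. ] yaw_y 134.75 z [-4.e-04  2.e-04 -1.e+00] j [ 0.239  0.092  1.973  0.     1.077 -2.113] F [-1.2 -0.7  1.5] T [0.12 0.11 0.15] t 6.0833 w 42.8
time_s: 6.33
tcp_pos: [523.2, 153.2, 169.1]
eef_rot: [-0.0, -0.334, 0.943, 0.0]
force: [-1.4, 1.8, 1.1]
width: 42.5
shift cm [ 0.013 -0.043  0.313] tcp [523.2 153.2 169.1] yaw_y 129.04 z [-6.e-04  3.e-04 -1.e+00] j [ 2.390e-01  9.200e-02  1.973e+00  1.000e-03  1.077e+00 -2.013e+00] F [-1.4  1.8  1.1] T [0.17 0.18 0.21] t 6.3333 w 42.5
```

View pics/side3.png

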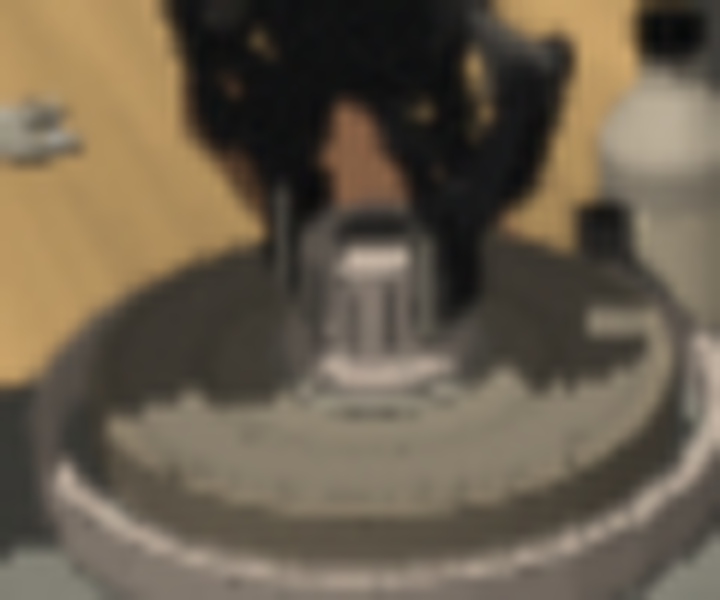

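```bash
python3 -m jog '[[[0,0,-0.01],[0,0,0.05]],[[0,0,-0.02],[0,0,0.1]],[[0,0,-0.02],[0,0,0.1]]]' - 90
python3 nav.py 523.4 152.8 166|head -1
python3 -m jog '[[[0,0,0],[0,0,0.05]],[[0,0,0],[0,0,0.1]],[[0,0,0],[0,0,0.1]]]'
python3 nav.py 523.4 152.8 166|head -1
python3 -m jog '[[[0,0,0],[0,0,0.05]],[[0,0,0],[0,0,0.1]],[[0,0,0],[0,0,0.1]]]'
python3 nav.py 523.4 152.8 166|head -1
```

```text
time_s: 6.63
tcp_pos: [523.2, 153.3, 169.5]
eef_rot: [-0.0, -0.286, 0.958, 0.0]
force: [-1.3, 2.3, 2.6]
width: 42.5
shift cm [ 0.01  -0.051  0.348] tcp [523.2 153.3 169.5] yaw_y 123.29 z [-6.e-04  5.e-04 -1.e+00] j [ 2.390e-01  9.200e-02  1.973e+00  1.000e-03  1.078e+00 -1.913e+00] F [-1.3  2.3  2.6] T [0.25 0.31 0.16] t 6.6333 w 42.5
time_s: 6.88
tcp_pos: [523.2, 153.4, 169.6]
eef_rot: [-0.0, -0.238, 0.971, 0.0]
force: [-1.9, 2.6, 3.4]
width: 42.1
shift cm [ 0.005 -0.061  0.359] tcp [523.2 153.4 169.6] yaw_y 117.58 z [-7.e-04  6.e-04 -1.e+00] j [ 2.390e-01  9.100e-02  1.973e+00  1.000e-03  1.078e+00 -1.813e+00] F [-1.9  2.6  3.4] T [0.39 0.45 0.2 ] t 6.8833 w 42.1
time_s: 7.13
tcp_pos: [523.1, 153.4, 169.7]
eef_rot: [-0.0, -0.19, 0.982, 0.0]
force: [-3.5, 2.7, 4.0]
width: 42.0
shift cm [-0.    -0.069  0.371] tcp [523.1 153.4 169.7] yaw_y 111.86 z [-8.e-04  8.e-04 -1.e+00] j [ 2.390e-01  9.100e-02  1.973e+00  1.000e-03  1.078e+00 -1.714e+00] F [-3.5  2.7  4. ] T [0.5  0.61 0.15] t 7.1333 w 42.0
```

```bash
python3 -m jog '[[[0.02,0.03,-0.03],[0,0,0.05]],[[0.03,0.06,-0.06],[0,0,0.1]],[[0.03,0.06,-0.06],[0,0,0.1]]]'
python3 nav.py 523.4 152.8 166
python3 -m jog '[[[0,0,-0.01],[0,0,0.05]],[[0,0,-0.015],[0,0,0.1]],[[0,0,-0.015],[0,0,0.1]]]'
python3 nav.py 523.4 152.8 166
```

```text
time_s: 7.38
tcp_pos: [523.0, 153.6, 170.0]
eef_rot: [0.0, -0.14, 0.99, 0.0]
force: [-1.1, 1.6, 1.6]
width: 41.8
shift cm [-0.013 -0.086  0.395] tcp [523.  153.6 170. ] yaw_y 106.15 z [ 2.e-04  2.e-04 -1.e+00] j [ 0.24   0.091  1.973  0.     1.078 -1.613] F [-1.1  1.6  1.6] T [0.37 0.24 0.21] t 7.3833 w 41.8
tilt fix (tool) [0.0001 0.0002 0.    ] tool-frame world x,y [-0.961 -0.278  0.   ] [-0.278  0.961  0.   ]
time_s: 7.63
tcp_pos: [523.0, 153.6, 170.1]
eef_rot: [-0.0, -0.091, 0.996, 0.0]
force: [-1.7, 3.1, 1.9]
width: 42.1
shift cm [-0.024 -0.091  0.41 ] tcp [523.  153.6 170.1] yaw_y 100.41 z [-1.e-04  5.e-04 -1.e+00] j [ 2.400e-01  9.000e-02  1.973e+00  1.000e-03  1.078e+00 -1.513e+00] F [-1.7  3.1  1.9] T [0.42 0.21 0.18] t 7.6333 w 42.1
tilt fix (tool) [ 0.0005  0.     -0.    ] tool-frame world x,y [-0.984 -0.181 -0.   ] [-0.181  0.984  0.   ]
```

```bash
python3 -m jog '[[[0.01,0.03,-0.015],[0,0,0.06]],[[0.02,0.05,-0.03],[0,0,0.12]],[[0.02,0.06,-0.045],[0,0,0.18]],[[0.02,0.06,-0.045],[0,0,0.18]]]'
python3 nav.py 523.4 152.8 166
python3 -m jog '[[[0,0,-0.01],[0,0,0.06]],[[0,0.01,-0.02],[0,0,0.12]],[[0,0.02,-0.025],[0,0,0.18]],[[0,0.02,-0.025],[0,0,0.18]]]'
python3 nav.py 523.4 152.8 166
```

```text
time_s: 7.97
tcp_pos: [522.9, 154.0, 170.5]
eef_rot: [0.0, -0.001, 1.0, -0.0]
force: [-0.1, 2.5, -0.4]
width: 42.3
shift cm [-0.047 -0.115  0.446] tcp [522.9 154.  170.5] yaw_y 90.1 z [ 5.e-04 -1.e-04 -1.e+00] j [ 0.241  0.09   1.973 -0.     1.079 -1.332] F [-0.1  2.5 -0.4] T [0.35 0.06 0.15] t 7.9667 w 42.3
tilt fix (tool) [-0.0001  0.0005  0.    ] tool-frame world x,y [-1.    -0.002  0.   ] [-0.002  1.    -0.   ]
time_s: 8.3
tcp_pos: [522.9, 154.1, 170.7]
eef_rot: [0.0, 0.089, 0.996, -0.0]
force: [0.1, 1.4, -1.3]
width: 41.9
shift cm [-0.07  -0.124  0.473] tcp [522.9 154.1 170.7] yaw_y 79.8 z [ 4.e-04 -1.e-04 -1.e+00] j [ 0.241  0.09   1.972 -0.     1.079 -1.152] F [ 0.1  1.4 -1.3] T [ 0.33 -0.01  0.15] t 8.3 w 41.9
tilt fix (tool) [-0.      0.0004 -0.    ] tool-frame world x,y [-0.984  0.177  0.   ] [ 0.177  0.984 -0.   ]
```

```bash
python3 - <<'E'
from h import *; from rig import ctrl
c=ctrl.capture("side"); np.savez("side4.npz",**c)
ims=[]
for k in("1","4"):
    c=np.load(f"side{k}.npz"); f=c["frame"][148:182,224:258,::-1]; f=cv2.convertScaleAbs(f,alpha=1.3)
    ims.append(cv2.resize(f,None,fx=11,fy=11,interpolation=cv2.INTER_CUBIC))
cv2.imwrite("pics/cmp.png",np.hstack(ims))
E
```

```text
(no output)
```

View pics/cmp.png

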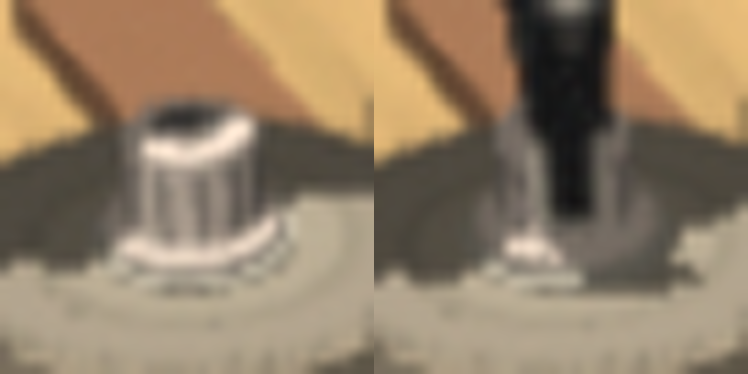

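```bash
python3 -m jog '[[[0,0.01,0],[0,0,0.07]],[[0,0.02,0],[0,0,0.14]],[[0,0.03,-0.01],[0,0,0.2]],[[0,0.03,-0.01],[0,0,0.2]]]'
python3 nav.py 523.4 152.8 166
python3 -m jog '[[[0,0,-0.01],[0,0,0.07]],[[0,0,-0.02],[0,0,0.14]],[[0,0,-0.03],[0,0,0.2]],[[0,0,-0.03],[0,0,0.2]]]'
python3 nav.py 523.4 152.8 166
```

```text
time_s: 8.68
tcp_pos: [523.0, 154.4, 171.0]
eef_rot: [0.0, 0.188, 0.982, -0.0]
force: [-0.5, 1.2, -0.5]
width: 42.0
shift cm [-0.094 -0.131  0.504] tcp [523.  154.4 171. ] yaw_y 68.31 z [ 5.e-04 -2.e-04 -1.e+00] j [ 0.242  0.09   1.972 -0.     1.08  -0.951] F [-0.5  1.2 -0.5] T [ 0.25 -0.12  0.18] t 8.6833 w 42.0
tilt fix (tool) [ 0.      0.0005 -0.    ] tool-frame world x,y [-0.929  0.37   0.001] [ 0.37   0.929 -0.   ]
time_s: 9.02
tcp_pos: [523.1, 154.6, 171.4]
eef_rot: [0.0, 0.285, 0.959, 0.0]
force: [0.1, 1.3, 0.3]
width: 42.0
shift cm [-0.125 -0.129  0.536] tcp [523.1 154.6 171.4] yaw_y 56.88 z [ 7.e-04  2.e-04 -1.e+00] j [ 0.242  0.089  1.971  0.     1.08  -0.751] F [0.1 1.3 0.3] T [ 0.34 -0.11  0.1 ] t 9.0167 w 42.0
tilt fix (tool) [0.0005 0.0005 0.    ] tool-frame world x,y [-0.838  0.546  0.001] [0.546 0.838 0.   ]
```

```bash
python3 -m jog '[[[0,0.01,-0.01],[0,0,0.07]],[[0.01,0.02,-0.02],[0,0,0.14]],[[0.01,0.02,-0.035],[0,0,0.2]],[[0.01,0.02,-0.035],[0,0,0.2]]]'
python3 nav.py 523.4 152.8 166
python3 -m jog '[[[0,0,-0.01],[0,0,0.07]],[[0,0,-0.02],[0,0,0.14]],[[0,0,-0.03],[0,0,0.2]],[[0,0,-0.03],[0,0,0.2]]]'
python3 nav.py 523.4 152.8 166
```

```text
time_s: 9.35
tcp_pos: [523.2, 154.7, 171.7]
eef_rot: [0.0, 0.379, 0.925, 0.0]
force: [1.7, 1.7, -0.1]
width: 42.1
shift cm [-0.15  -0.122  0.57 ] tcp [523.2 154.7 171.7] yaw_y 45.43 z [ 9.e-04  1.e-04 -1.e+00] j [ 0.242  0.089  1.971 -0.     1.081 -0.551] F [ 1.7  1.7 -0.1] T [ 0.38 -0.2   0.2 ] t 9.35 w 42.1
tilt fix (tool) [0.0007 0.0006 0.    ] tool-frame world x,y [-0.712  0.702  0.001] [0.702 0.712 0.   ]
time_s: 9.68
tcp_pos: [523.3, 154.9, 172.0]
eef_rot: [0.0, 0.47, 0.883, 0.0]
force: [3.4, 1.8, -2.6]
width: 41.8
shift cm [-0.178 -0.108  0.6  ] tcp [523.3 154.9 172. ] yaw_y 33.98 z [ 1.2e-03  4.0e-04 -1.0e+00] j [ 0.242  0.089  1.971  0.     1.081 -0.351] F [ 3.4  1.8 -2.6] T [ 0.44 -0.37  0.22] t 9.6833 w 41.8
tilt fix (tool) [0.0012 0.0003 0.    ] tool-frame world x,y [-0.559  0.829  0.001] [0.829 0.559 0.   ]
```

```bash
python3 -m jog '[[[0,0.02,0],[0,0,0.07]],[[0,0.04,-0.01],[0,0,0.14]],[[0,0.06,-0.02],[0,0,0.2]],[[0,0.06,-0.02],[0,0,0.2]]]'
python3 nav.py 523.4 152.8 166
python3 -m jog '[[[0,0,-0.01],[0,0,0.07]],[[0,0.01,-0.02],[0,0,0.14]],[[0,0.02,-0.025],[0,0,0.2]],[[0,0.02,-0.025],[0,0,0.2]]]'
python3 nav.py 523.4 152.8 166
```

```text
time_s: 10.02
tcp_pos: [523.6, 155.0, 172.3]
eef_rot: [0.0, 0.555, 0.832, 0.0]
force: [0.9, 1.4, 0.0]
width: 41.6
shift cm [-0.2   -0.101  0.633] tcp [523.6 155.  172.3] yaw_y 22.54 z [ 6.e-04 -0.e+00 -1.e+00] j [ 0.242  0.09   1.969 -0.     1.082 -0.151] F [0.9 1.4 0. ] T [ 0.27 -0.21  0.13] t 10.0167 w 41.6
tilt fix (tool) [ 0.0005  0.0003 -0.    ] tool-frame world x,y [-0.383  0.924  0.001] [ 0.924  0.383 -0.   ]
time_s: 10.35
tcp_pos: [523.8, 155.1, 172.6]
eef_rot: [0.0, 0.636, 0.772, 0.0]
force: [1.8, 2.1, 0.8]
width: 42.2
shift cm [-0.218 -0.08   0.661] tcp [523.8 155.1 172.6] yaw_y 11.08 z [ 7.e-04 -0.e+00 -1.e+00] j [ 0.242  0.09   1.969 -0.     1.083  0.049] F [1.8 2.1 0.8] T [ 0.23 -0.27  0.14] t 10.35 w 42.2
tilt fix (tool) [0.0007 0.0002 0.    ] tool-frame world x,y [-0.192  0.981  0.001] [ 0.981  0.192 -0.   ]
```

```bash
python3 -m jog '[[[0,0.01,-0.01],[0,0,0.07]],[[0.01,0.02,-0.02],[0,0,0.14]],[[0.02,0.03,-0.035],[0,0,0.2]],[[0.02,0.03,-0.035],[0,0,0.2]]]'
python3 nav.py 523.4 152.8 166
python3 -m jog '[[[0,0,-0.01],[0,0,0.07]],[[0,0.01,-0.02],[0,0,0.14]],[[0,0.01,-0.03],[0,0,0.2]],[[0,0.01,-0.03],[0,0,0.2]]]'
python3 nav.py 523.4 152.8 166
```

```text
time_s: 10.68
tcp_pos: [524.0, 155.2, 172.9]
eef_rot: [0.0, 0.709, 0.705, 0.0]
force: [1.4, 0.3, 0.2]
width: 41.8
shift cm [-0.237 -0.056  0.692] tcp [524.  155.2 172.9] yaw_y -0.37 z [ 5.e-04 -4.e-04 -1.e+00] j [ 2.430e-01  9.000e-02  1.968e+00 -1.000e-03  1.084e+00  2.490e-01] F [1.4 0.3 0.2] T [ 0.09 -0.28  0.21] t 10.6833 w 41.8
tilt fix (tool) [ 0.0006  0.0004 -0.    ] tool-frame world x,y [0.006 1.    0.001] [ 1.    -0.006 -0.   ]
time_s: 11.02
tcp_pos: [524.2, 155.1, 173.3]
eef_rot: [0.0, 0.776, 0.63, 0.0]
force: [1.9, 0.8, -0.0]
width: 42.3
shift cm [-0.245 -0.03   0.725] tcp [524.2 155.1 173.3] yaw_y -11.83 z [ 8.e-04 -4.e-04 -1.e+00] j [ 2.430e-01  9.000e-02  1.967e+00 -1.000e-03  1.084e+00  4.490e-01] F [ 1.9  0.8 -0. ] T [ 0.05 -0.36  0.2 ] t 11.0167 w 42.3
tilt fix (tool) [0.0009 0.0002 0.    ] tool-frame world x,y [0.205 0.979 0.001] [ 0.979 -0.205 -0.   ]
```

```bash
python3 -m jog '[[[0,0.01,-0.01],[0,0,0.07]],[[0.01,0.02,-0.02],[0,0,0.14]],[[0.01,0.03,-0.03],[0,0,0.2]],[[0.01,0.03,-0.03],[0,0,0.2]]]'
python3 nav.py 523.4 152.8 166
python3 -m jog '[[[0,0,-0.01],[0,0,0.07]],[[0,0.01,-0.02],[0,0,0.14]],[[0,0.01,-0.03],[0,0,0.2]],[[0,0.01,-0.03],[0,0,0.2]]]'
python3 nav.py 523.4 152.8 166
```

```text
time_s: 11.35
tcp_pos: [524.4, 155.1, 173.6]
eef_rot: [0.0, 0.835, 0.55, 0.0]
force: [1.3, 0.5, 0.8]
width: 41.8
shift cm [-0.251 -0.003  0.757] tcp [524.4 155.1 173.6] yaw_y -23.29 z [ 6.e-04 -5.e-04 -1.e+00] j [ 2.420e-01  9.000e-02  1.966e+00 -1.000e-03  1.085e+00  6.490e-01] F [1.3 0.5 0.8] T [-0.11 -0.4   0.14] t 11.35 w 41.8
tilt fix (tool) [0.0007 0.0002 0.    ] tool-frame world x,y [0.395 0.919 0.001] [ 0.919 -0.395 -0.001]
time_s: 11.68
tcp_pos: [524.6, 155.0, 173.9]
eef_rot: [0.0, 0.886, 0.464, 0.0]
force: [1.2, -1.1, -0.5]
width: 42.0
shift cm [-0.25   0.026  0.789] tcp [524.6 155.  173.9] yaw_y -34.74 z [ 8.e-04 -6.e-04 -1.e+00] j [ 2.420e-01  9.000e-02  1.966e+00 -1.000e-03  1.085e+00  8.490e-01] F [ 1.2 -1.1 -0.5] T [-0.14 -0.43  0.17] t 11.6833 w 42.0
tilt fix (tool) [ 0.0011  0.     -0.    ] tool-frame world x,y [0.57  0.822 0.001] [ 0.822 -0.57  -0.001]
```

```bash
python3 -m jog '[[[0,0.01,-0.01],[0,0,0.07]],[[0,0.02,-0.02],[0,0,0.14]],[[0,0.03,-0.03],[0,0,0.2]],[[0,0.03,-0.03],[0,0,0.2]]]'
python3 nav.py 523.4 152.8 166
python3 -m jog '[[[0,0,-0.01],[0,0,0.07]],[[0,0.01,-0.02],[0,0,0.14]],[[0,0.01,-0.03],[0,0,0.2]],[[0,0.01,-0.03],[0,0,0.2]]]'
python3 nav.py 523.4 152.8 166
```

```text
time_s: 12.02
tcp_pos: [524.8, 154.9, 174.2]
eef_rot: [0.0, 0.928, 0.373, 0.0]
force: [1.9, -1.5, 1.2]
width: 41.8
shift cm [-0.247  0.053  0.819] tcp [524.8 154.9 174.2] yaw_y -46.2 z [ 7.e-04 -5.e-04 -1.e+00] j [ 2.420e-01  9.000e-02  1.965e+00 -1.000e-03  1.086e+00  1.049e+00] F [ 1.9 -1.5  1.2] T [-0.17 -0.41  0.18] t 12.0167 w 41.8
tilt fix (tool) [ 0.0009 -0.0001 -0.    ] tool-frame world x,y [0.722 0.692 0.001] [ 0.692 -0.722 -0.001]
time_s: 12.35
tcp_pos: [524.9, 154.7, 174.5]
eef_rot: [0.0, 0.96, 0.279, 0.0]
force: [2.9, -1.3, 0.8]
width: 41.7
shift cm [-0.234  0.082  0.853] tcp [524.9 154.7 174.5] yaw_y -57.66 z [ 9.e-04 -7.e-04 -1.e+00] j [ 2.420e-01  9.000e-02  1.965e+00 -1.000e-03  1.087e+00  1.248e+00] F [ 2.9 -1.3  0.8] T [-0.34 -0.5   0.2 ] t 12.35 w 41.7
tilt fix (tool) [ 0.001  -0.0004 -0.    ] tool-frame world x,y [0.845 0.535 0.001] [ 0.535 -0.845 -0.001]
```

```bash
python3 -m jog '[[[0,0.01,-0.01],[0,0,0.07]],[[0.01,0.03,-0.02],[0,0,0.14]],[[0.01,0.04,-0.035],[0,0,0.2]],[[0.01,0.04,-0.035],[0,0,0.2]]]'
python3 nav.py 523.4 152.8 166
python3 -m jog '[[[0,0,-0.01],[0,0,0.07]],[[0,0.01,-0.02],[0,0,0.14]],[[0,0.01,-0.03],[0,0,0.2]],[[0,0.01,-0.03],[0,0,0.2]]]'
python3 nav.py 523.4 152.8 166
```

```text
time_s: 12.68
tcp_pos: [525.1, 154.5, 174.8]
eef_rot: [0.0, 0.983, 0.181, 0.0]
force: [2.9, -2.4, 1.7]
width: 42.1
shift cm [-0.22   0.103  0.884] tcp [525.1 154.5 174.8] yaw_y -69.12 z [ 5.e-04 -5.e-04 -1.e+00] j [ 2.410e-01  9.000e-02  1.964e+00 -1.000e-03  1.087e+00  1.448e+00] F [ 2.9 -2.4  1.7] T [-0.41 -0.4   0.14] t 12.6833 w 42.1
tilt fix (tool) [ 0.0007 -0.0003 -0.    ] tool-frame world x,y [0.934 0.356 0.   ] [ 0.356 -0.934 -0.001]
time_s: 13.02
tcp_pos: [525.1, 154.3, 175.2]
eef_rot: [0.0, 0.997, 0.082, 0.0]
force: [2.5, -2.9, 0.9]
width: 42.2
shift cm [-0.196  0.123  0.916] tcp [525.1 154.3 175.2] yaw_y -80.58 z [ 6.e-04 -7.e-04 -1.e+00] j [ 2.410e-01  8.900e-02  1.964e+00 -1.000e-03  1.088e+00  1.648e+00] F [ 2.5 -2.9  0.9] T [-0.49 -0.44  0.23] t 13.0167 w 42.2
tilt fix (tool) [ 0.0008 -0.0005  0.    ] tool-frame world x,y [0.987 0.164 0.001] [ 0.164 -0.987 -0.001]
```

```bash
python3 -m jog '[[[0.01,0.02,-0.01],[0,0,0.07]],[[0.02,0.03,-0.02],[0,0,0.14]],[[0.03,0.05,-0.035],[0,0,0.2]],[[0.03,0.05,-0.035],[0,0,0.2]]]'
python3 nav.py 523.4 152.8 166
python3 -m jog '[[[0,0,-0.01],[0,0,0.07]],[[0,0.01,-0.02],[0,0,0.14]],[[0,0.01,-0.03],[0,0,0.2]],[[0,0.01,-0.03],[0,0,0.2]]]'
python3 nav.py 523.4 152.8 166
```

```text
time_s: 13.35
tcp_pos: [525.2, 154.1, 175.5]
eef_rot: [0.0, 1.0, -0.018, -0.0]
force: [2.0, -2.1, 2.8]
width: 41.7
shift cm [-0.175  0.137  0.946] tcp [525.2 154.1 175.5] yaw_y -92.04 z [-2.e-04 -3.e-04 -1.e+00] j [ 0.24   0.09   1.963 -0.     1.089  1.847] F [ 2.  -2.1  2.8] T [-0.45 -0.26  0.18] t 13.35 w 41.7
tilt fix (tool) [0.0004 0.0002 0.    ] tool-frame world x,y [ 0.999 -0.036 -0.   ] [-0.036 -0.999 -0.   ]
time_s: 13.68
tcp_pos: [525.2, 153.9, 175.7]
eef_rot: [0.0, 0.993, -0.117, -0.0]
force: [1.5, -3.1, 2.7]
width: 41.8
shift cm [-0.145  0.149  0.974] tcp [525.2 153.9 175.7] yaw_y -103.5 z [-2.e-04 -6.e-04 -1.e+00] j [ 2.400e-01  8.900e-02  1.963e+00 -1.000e-03  1.090e+00  2.047e+00] F [ 1.5 -3.1  2.7] T [-0.57 -0.21  0.16] t 13.6833 w 41.8
tilt fix (tool) [0.0006 0.0001 0.    ] tool-frame world x,y [ 0.972 -0.233 -0.   ] [-0.233 -0.972 -0.001]
```

```bash
python3 -m jog '[[[0.01,0.02,-0.02],[0,0,0.07]],[[0.02,0.03,-0.03],[0,0,0.14]],[[0.02,0.05,-0.05],[0,0,0.2]],[[0.02,0.05,-0.05],[0,0,0.2]]]'
python3 nav.py 523.4 152.8 166
python3 -m jog '[[[0,0,-0.01],[0,0,0.07]],[[0,0.01,-0.02],[0,0,0.14]],[[0,0.01,-0.03],[0,0,0.2]],[[0,0.01,-0.03],[0,0,0.2]]]'
python3 nav.py 523.4 152.8 166
```

```text
time_s: 14.02
tcp_pos: [525.1, 153.6, 176.1]
eef_rot: [0.0, 0.976, -0.216, -0.0]
force: [2.1, -2.8, 1.8]
width: 42.1
shift cm [-0.122  0.149  1.009] tcp [525.1 153.6 176.1] yaw_y -114.96 z [-4.e-04 -0.e+00 -1.e+00] j [0.239 0.089 1.963 0.    1.091 2.245] F [ 2.1 -2.8  1.8] T [-0.45 -0.18  0.13] t 14.0167 w 42.1
tilt fix (tool) [ 0.0002  0.0004 -0.    ] tool-frame world x,y [ 0.907 -0.422 -0.   ] [-0.422 -0.907 -0.   ]
time_s: 14.35
tcp_pos: [525.0, 153.5, 176.4]
eef_rot: [0.0, 0.95, -0.312, -0.0]
force: [0.5, -3.2, 2.4]
width: 42.2
shift cm [-0.09   0.148  1.038] tcp [525.  153.5 176.4] yaw_y -126.41 z [-6.e-04 -3.e-04 -1.e+00] j [ 0.239  0.088  1.963 -0.     1.091  2.445] F [ 0.5 -3.2  2.4] T [-0.53 -0.14  0.19] t 14.35 w 42.2
tilt fix (tool) [ 0.0006  0.0003 -0.    ] tool-frame world x,y [ 0.805 -0.594 -0.001] [-0.594 -0.805 -0.   ]
```

```bash
python3 - <<'E'
from h import *; from rig import ctrl
c=ctrl.capture("side"); np.savez("side5.npz",**c)
ims=[]
for k in("1","5"):
    c=np.load(f"side{k}.npz"); f=c["frame"][145:181,222:258,::-1]; f=cv2.convertScaleAbs(f,alpha=1.3)
    ims.append(cv2.resize(f,None,fx=11,fy=11,interpolation=cv2.INTER_CUBIC))
cv2.imwrite("pics/cmp2.png",np.hstack(ims))
E
```

```text
(no output)
```

View pics/cmp2.png

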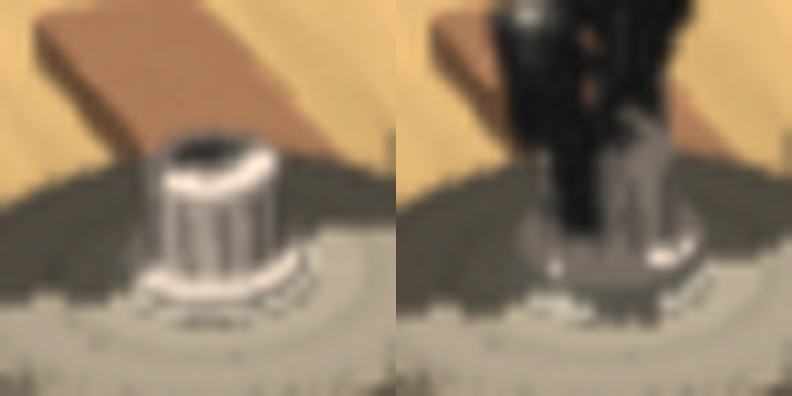

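The nut has visibly climbed: its top rim is about 25 px higher in the crop and the flange has come off the washer. Now a gentle test lift.

```bash
python3 -m jog '[[[0.02,0.04,-0.03],[0,0,0]],[[0.02,0.04,-0.06],[0,0,0]],[[0.02,0.04,-0.06],[0,0,0]]]'
python3 nav.py 523.4 152.8 166
python3 -m jog '[[[0,0,-0.03],[0,0,0]],[[0,0,-0.06],[0,0,0]],[[0,0,-0.06],[0,0,0]]]'
python3 nav.py 523.4 152.8 166
```

```text
time_s: 14.65
tcp_pos: [525.0, 153.4, 176.5]
eef_rot: [-0.0, 0.95, -0.313, -0.0]
force: [1.5, -0.9, -1.0]
width: 42.4
shift cm [-0.094  0.141  1.048] tcp [525.  153.4 176.5] yaw_y -126.52 z [-5.e-04  5.e-04 -1.e+00] j [2.380e-01 8.800e-02 1.963e+00 1.000e-03 1.091e+00 2.446e+00] F [ 1.5 -0.9 -1. ] T [-0.12 -0.32  0.23] t 14.65 w 42.4
tilt fix (tool) [-0.0001  0.0006 -0.    ] tool-frame world x,y [ 0.804 -0.595 -0.   ] [-0.595 -0.804  0.   ]
time_s: 14.9
tcp_pos: [524.9, 153.3, 176.6]
eef_rot: [0.0, 0.949, -0.314, -0.0]
force: [4.7, 1.1, -6.2]
width: 42.0
shift cm [-0.088  0.132  1.06 ] tcp [524.9 153.3 176.6] yaw_y -126.59 z [-8.e-04  2.e-04 -1.e+00] j [0.238 0.088 1.963 0.    1.092 2.448] F [ 4.7  1.1 -6.2] T [ 0.1  -0.65  0.22] t 14.9 w 42.0
tilt fix (tool) [ 0.0003  0.0008 -0.    ] tool-frame world x,y [ 0.803 -0.596 -0.001] [-0.596 -0.803  0.   ]
```

Still held by the thread (-6 N), so the hand slipped a little early on. I unload, release, turn back 120°, and regrip centred: the TCP trace gives an axis of about (524.1, 154.0).

```bash
python3 -m jog '[[[0,0,0.04],[0,0,0]],[[0,0,0.08],[0,0,0]],[[0,0,0.08],[0,0,0]]]'
python3 nav.py 524.1 154 175.5
python3 -m jog '[[[0,0,0],[0,0,0]],[[0,0,0],[0,0,0]],[[0,0,0],[0,0,0]],[[0,0,0],[0,0,0]]]' 5.4 20
python3 nav.py 524.1 154 175.5
```

```text
time_s: 15.15
tcp_pos: [525.0, 153.4, 176.6]
eef_rot: [-0.0, 0.949, -0.314, -0.0]
force: [2.7, 0.9, -5.4]
width: 41.9
shift cm [-0.108 -0.001  0.108] tcp [525.  153.4 176.6] yaw_y -126.61 z [-6.e-04  3.e-04 -1.e+00] j [0.238 0.088 1.963 0.    1.092 2.448] F [ 2.7  0.9 -5.4] T [ 0.19 -0.5   0.3 ] t 15.15 w 41.9
tilt fix (tool) [0.0002 0.0006 0.    ] tool-frame world x,y [ 0.803 -0.596 -0.001] [-0.596 -0.803  0.   ]
time_s: 15.48
tcp_pos: [525.3, 153.2, 177.4]
eef_rot: [-0.0, 0.949, -0.314, 0.0]
force: [0.2, -0.6, 0.9]
width: 54.1
shift cm [-0.146  0.003  0.187] tcp [525.3 153.2 177.4] yaw_y -126.64 z [ 3.e-04  1.e-04 -1.e+00] j [0.238 0.087 1.962 0.    1.092 2.448] F [ 0.2 -0.6  0.9] T [ 0.06 -0.01 -0.03] t 15.4833 w 54.1
tilt fix (tool) [-0.0003 -0.0002  0.    ] tool-frame world x,y [ 0.802 -0.597  0.   ] [-0.597 -0.802  0.   ]
```

```bash
python3 -m jog '[[[-0.1,0,0],[0,0,-0.12]],[[-0.15,0,0],[0,0,-0.24]],[[-0.15,0,0],[0,0,-0.36]],[[-0.15,0,0.05],[0,0,-0.48]],[[-0.15,0,0.1],[0,0,-0.6]],[[-0.15,0,0.1],[0,0,-0.72]],[[-0.15,0,0.1],[0,0,-0.84]],[[-0.15,0,0.1],[0,0,-0.96]],[[-0.15,0,0.1],[0,0,-1.08]],[[-0.15,0,0.1],[0,0,-1.2]]]'
python3 -m jog '[[[0,0,0],[0,0,-0.12]],[[0,0,0],[0,0,-0.24]],[[0,0,0],[0,0,-0.36]],[[0,0,0],[0,0,-0.48]],[[0,0,0],[0,0,-0.6]],[[0,0,0],[0,0,-0.72]],[[0,0,0],[0,0,-0.84]],[[0,0,0],[0,0,-0.89]],[[0,0,0],[0,0,-0.89]],[[0,0,0],[0,0,-0.89]]]'
python3 -m jog '[[[0,0,0],[0,0,0]],[[0,0,0],[0,0,0]]]'
python3 nav.py 524.1 154 176.5
```

```text
time_s: 16.32
tcp_pos: [524.0, 154.1, 176.2]
eef_rot: [-0.0, 0.96, 0.28, 0.0]
force: [0.1, -0.1, -0.2]
width: 53.8
time_s: 17.15
tcp_pos: [524.1, 154.0, 176.1]
eef_rot: [0.0, 0.749, 0.663, 0.0]
force: [0.6, -0.8, -0.4]
width: 53.9
time_s: 17.32
tcp_pos: [524.0, 154.1, 175.9]
eef_rot: [0.0, 0.749, 0.663, 0.0]
force: [-0.6, -0.4, -0.5]
width: 53.8
shift cm [-0.004  0.01  -0.058] tcp [524.  154.1 175.9] yaw_y -6.94 z [ 1.e-04  1.e-04 -1.e+00] j [0.24  0.087 1.965 0.    1.09  0.361] F [-0.6 -0.4 -0.5] T [ 0.01 -0.05  0.01] t 17.3167 w 53.8
tilt fix (tool) [ 0.0001 -0.0001  0.    ] tool-frame world x,y [0.121 0.993 0.   ] [ 0.993 -0.121  0.   ]
```

```bash
python3 -m jog '[[[0,0,0],[0,0,0]],[[0,0,0],[0,0,0]],[[0,0,0],[0,0,0]],[[0,0,0],[0,0,0]]]' 4.3 20
python3 nav.py 524.1 154 176.5
python3 -m jog '[[[0,0,0],[0,0,0]],[[0,0,0],[0,0,0]],[[0,0,0],[0,0,0]],[[0,0,0],[0,0,0]]]' 3.5 110
python3 nav.py 524.1 154 176.5
```

```text
time_s: 17.65
tcp_pos: [524.1, 154.0, 176.0]
eef_rot: [0.0, 0.748, 0.663, 0.0]
force: [-0.4, 0.2, 1.1]
width: 43.5
shift cm [-0.004  0.001 -0.055] tcp [524.1 154.  176. ] yaw_y -6.89 z [ 2.e-04  0.e+00 -1.e+00] j [ 0.24   0.087  1.965 -0.     1.09   0.36 ] F [-0.4  0.2  1.1] T [-0.07  0.06 -0.04] t 17.65 w 43.5
tilt fix (tool) [ 0.0002 -0.      0.    ] tool-frame world x,y [0.12  0.993 0.   ] [ 0.993 -0.12   0.   ]
time_s: 17.98
tcp_pos: [524.1, 154.1, 176.3]
eef_rot: [0.0, 0.748, 0.663, 0.0]
force: [-2.1, -0.9, 5.7]
width: 41.2
shift cm [-0.005 -0.002 -0.016] tcp [524.1 154.1 176.3] yaw_y -6.88 z [ 4.e-04  0.e+00 -1.e+00] j [ 0.24   0.086  1.965 -0.     1.09   0.36 ] F [-2.1 -0.9  5.7] T [-0.1   0.29 -0.03] t 17.9833 w 41.2
tilt fix (tool) [ 0.0004 -0.0001  0.    ] tool-frame world x,y [0.12  0.993 0.   ] [ 0.993 -0.12   0.   ]
```

```bash
python3 -m jog '[[[0,0,-0.03],[0,0,0.05]],[[0,0,-0.06],[0,0,0.1]],[[0,0,-0.07],[0,0,0.15]],[[0,0,-0.07],[0,0,0.15]]]'
python3 nav.py 524.1 154 176.5
python3 -m jog '[[[0,0,-0.01],[0,0,0.05]],[[0,0,-0.02],[0,0,0.1]],[[0,0,-0.025],[0,0,0.15]],[[0,0,-0.025],[0,0,0.15]]]'
python3 nav.py 524.1 154 176.5
```

```text
time_s: 18.32
tcp_pos: [524.1, 154.0, 176.6]
eef_rot: [0.0, 0.796, 0.605, 0.0]
force: [-0.3, -0.7, 3.5]
width: 41.8
shift cm [-0.005 -0.     0.011] tcp [524.1 154.  176.6] yaw_y -15.51 z [ 4.e-04 -2.e-04 -1.e+00] j [ 0.24   0.086  1.965 -0.     1.091  0.511] F [-0.3 -0.7  3.5] T [-0.07  0.14  0.1 ] t 18.3167 w 41.8
tilt fix (tool) [ 0.0004  0.0001 -0.    ] tool-frame world x,y [0.267 0.964 0.   ] [ 0.964 -0.267 -0.   ]
time_s: 18.65
tcp_pos: [524.1, 154.0, 176.9]
eef_rot: [0.0, 0.839, 0.544, 0.0]
force: [-0.5, -0.6, 3.3]
width: 41.8
shift cm [-0.004 -0.001  0.035] tcp [524.1 154.  176.9] yaw_y -24.04 z [ 3.e-04 -1.e-04 -1.e+00] j [ 0.24   0.086  1.964 -0.     1.091  0.66 ] F [-0.5 -0.6  3.3] T [-0.14  0.13  0.16] t 18.65 w 41.8
tilt fix (tool) [ 0.0003 -0.     -0.    ] tool-frame world x,y [0.407 0.913 0.   ] [ 0.913 -0.407 -0.   ]
```

```bash
python3 -m jog '[[[0,0,-0.02],[0,0,0.07]],[[0,0,-0.03],[0,0,0.14]],[[0,0,-0.05],[0,0,0.2]],[[0,0,-0.05],[0,0,0.2]]]'
python3 nav.py 524.1 154 176.5|head -1
python3 -m jog '[[[0,0,-0.01],[0,0,0.07]],[[0,0,-0.02],[0,0,0.14]],[[0,0,-0.035],[0,0,0.2]],[[0,0,-0.035],[0,0,0.2]]]'
python3 nav.py 524.1 154 176.5|head -1
python3 -m jog '[[[0,0,-0.01],[0,0,0.07]],[[0,0,-0.02],[0,0,0.14]],[[0,0,-0.035],[0,0,0.2]],[[0,0,-0.035],[0,0,0.2]]]'
python3 nav.py 524.1 154 176.5|head -1
```

```text
time_s: 18.98
tcp_pos: [524.1, 154.0, 177.2]
eef_rot: [0.0, 0.889, 0.458, 0.0]
force: [-1.2, -0.6, 2.0]
width: 41.8
shift cm [-0.005 -0.     0.072] tcp [524.1 154.  177.2] yaw_y -35.47 z [ 3.e-04 -0.e+00 -1.e+00] j [ 0.24   0.085  1.964 -0.     1.092  0.859] F [-1.2 -0.6  2. ] T [-0.1  -0.03  0.14] t 18.9833 w 41.8
time_s: 19.32
tcp_pos: [524.1, 154.0, 177.5]
eef_rot: [0.0, 0.93, 0.367, 0.0]
force: [0.1, 0.1, 2.0]
width: 42.1
shift cm [-0.001 -0.002  0.101] tcp [524.1 154.  177.5] yaw_y -46.88 z [ 2.e-04 -1.e-04 -1.e+00] j [ 0.24   0.085  1.964 -0.     1.093  1.059] F [0.1 0.1 2. ] T [-0.13  0.02  0.12] t 19.3167 w 42.1
time_s: 19.65
tcp_pos: [524.1, 154.0, 177.8]
eef_rot: [0.0, 0.962, 0.273, 0.0]
force: [0.4, -0.3, 2.1]
width: 41.7
shift cm [-0.001  0.002  0.134] tcp [524.1 154.  177.8] yaw_y -58.31 z [ 2.e-04 -0.e+00 -1.e+00] j [ 0.24   0.085  1.963 -0.     1.093  1.258] F [ 0.4 -0.3  2.1] T [-0.13  0.01  0.17] t 19.65 w 41.7
```

```bash
python3 -m jog '[[[0,0,-0.01],[0,0,0.07]],[[0,0,-0.02],[0,0,0.14]],[[0,0,-0.035],[0,0,0.2]],[[0,0,-0.035],[0,0,0.2]]]'
python3 nav.py 524.1 154 176.5|head -1
python3 -m jog '[[[0,0,-0.01],[0,0,0.07]],[[0,0,-0.02],[0,0,0.14]],[[0,0,-0.035],[0,0,0.2]],[[0,0,-0.035],[0,0,0.2]]]'
python3 nav.py 524.1 154 176.5|head -1
python3 -m jog '[[[0,0,-0.01],[0,0,0.07]],[[0,0,-0.02],[0,0,0.14]],[[0,0,-0.035],[0,0,0.2]],[[0,0,-0.035],[0,0,0.2]]]'
python3 nav.py 524.1 154 176.5|head -1
python3 - <<'E'
from h import *; from rig import ctrl
c=ctrl.capture("side"); np.savez("side6.npz",**c)
ims=[]
for k in("5","6"):
    c=np.load(f"side{k}.npz"); f=c["frame"][145:181,222:258,::-1]; f=cv2.convertScaleAbs(f,alpha=1.3)
    ims.append(cv2.resize(f,None,fx=11,fy=11,interpolation=cv2.INTER_CUBIC))
cv2.imwrite("pics/cmp3.png",np.hstack(ims))
E
```

```text
time_s: 19.98
tcp_pos: [524.1, 154.0, 178.2]
eef_rot: [0.0, 0.984, 0.176, 0.0]
force: [0.2, -0.4, 1.5]
width: 41.7
shift cm [-0.     0.003  0.166] tcp [524.1 154.  178.2] yaw_y -69.74 z [ 2.e-04 -0.e+00 -1.e+00] j [ 0.24   0.085  1.963 -0.     1.094  1.458] F [ 0.2 -0.4  1.5] T [-0.21 -0.    0.11] t 19.9833 w 41.7
time_s: 20.32
tcp_pos: [524.0, 154.0, 178.5]
eef_rot: [0.0, 0.997, 0.077, 0.0]
force: [0.4, -0.6, 1.5]
width: 41.5
shift cm [0.006 0.002 0.196] tcp [524.  154.  178.5] yaw_y -81.19 z [ 1.e-04 -1.e-04 -1.e+00] j [ 0.24   0.084  1.963 -0.     1.095  1.657] F [ 0.4 -0.6  1.5] T [-0.18 -0.13  0.16] t 20.3167 w 41.5
time_s: 20.65
tcp_pos: [524.1, 154.0, 178.8]
eef_rot: [0.0, 1.0, -0.023, 0.0]
force: [0.9, 0.6, 0.8]
width: 41.5
shift cm [ 0.003 -0.     0.232] tcp [524.1 154.  178.8] yaw_y -92.64 z [ 1.e-04 -1.e-04 -1.e+00] j [ 0.24   0.084  1.962 -0.     1.095  1.857] F [0.9 0.6 0.8] T [-0.2  -0.12  0.19] t 20.65 w 41.5
```

View pics/cmp3.png

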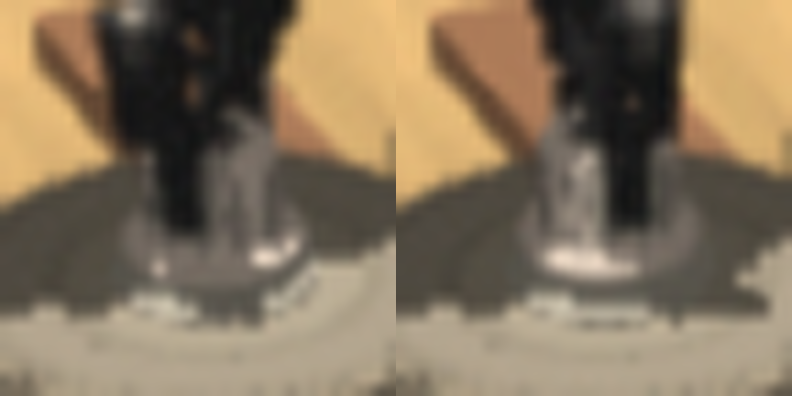

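```bash
python3 -m jog '[[[0,0,-0.01],[0,0,0.07]],[[0,0,-0.02],[0,0,0.14]],[[0,0,-0.03],[0,0,0.2]],[[0,0,-0.03],[0,0,0.2]]]'
python3 nav.py 524.1 154 176.5|head -1
python3 -m jog '[[[0,0,-0.01],[0,0,0.07]],[[0,0,-0.02],[0,0,0.14]],[[0,0,-0.03],[0,0,0.2]],[[0,0,-0.03],[0,0,0.2]]]'
python3 nav.py 524.1 154 176.5|head -1
python3 -m jog '[[[0,0,-0.01],[0,0,0.07]],[[0,0,-0.02],[0,0,0.14]],[[0,0,-0.03],[0,0,0.2]],[[0,0,-0.03],[0,0,0.2]]]'
python3 nav.py 524.1 154 176.5|head -1
```

```text
time_s: 21.03
tcp_pos: [524.1, 154.0, 179.1]
eef_rot: [0.0, 0.992, -0.123, 0.0]
force: [1.1, -0.2, 0.8]
width: 41.8
shift cm [0.005 0.001 0.265] tcp [524.1 154.  179.1] yaw_y -104.13 z [ 1.e-04 -0.e+00 -1.e+00] j [ 0.24   0.084  1.962 -0.     1.096  2.058] F [ 1.1 -0.2  0.8] T [-0.12 -0.13  0.12] t 21.0333 w 41.8
time_s: 21.37
tcp_pos: [524.1, 154.0, 179.5]
eef_rot: [-0.0, 0.975, -0.221, 0.0]
force: [0.8, -1.0, 0.6]
width: 41.6
shift cm [0.005 0.001 0.296] tcp [524.1 154.  179.5] yaw_y -115.57 z [ 1.e-04 -0.e+00 -1.e+00] j [ 0.24   0.083  1.962 -0.     1.096  2.257] F [ 0.8 -1.   0.6] T [-0.15 -0.21  0.2 ] t 21.3667 w 41.6
time_s: 21.7
tcp_pos: [524.0, 154.0, 179.8]
eef_rot: [0.0, 0.948, -0.317, 0.0]
force: [1.2, -1.1, 0.2]
width: 41.7
shift cm [ 0.006 -0.002  0.328] tcp [524.  154.  179.8] yaw_y -127.02 z [ 0. -0. -1.] j [ 0.24   0.083  1.962 -0.     1.097  2.457] F [ 1.2 -1.1  0.2] T [-0.16 -0.17  0.2 ] t 21.7 w 41.7
```

```bash
python3 -m jog '[[[0,0,-0.03],[0,0,0]],[[0,0,-0.05],[0,0,0]],[[0,0,-0.05],[0,0,0]],[[0,0,-0.05],[0,0,0]]]'
python3 nav.py 524.1 154 176.5|head -1
python3 -m jog '[[[0,0,-0.03],[0,0,0]],[[0,0,-0.05],[0,0,0]],[[0,0,-0.05],[0,0,0]],[[0,0,-0.05],[0,0,0]]]'
python3 nav.py 524.1 154 176.5|head -1
```

```text
time_s: 22.03
tcp_pos: [524.0, 154.0, 179.9]
eef_rot: [0.0, 0.948, -0.318, -0.0]
force: [2.9, 0.0, -3.6]
width: 41.7
shift cm [ 0.007 -0.007  0.34 ] tcp [524.  154.  179.9] yaw_y -127.11 z [-1.e-04 -1.e-04 -1.e+00] j [ 0.24   0.083  1.961 -0.     1.097  2.459] F [ 2.9  0.  -3.6] T [-0.09 -0.52  0.19] t 22.0333 w 41.7
time_s: 22.37
tcp_pos: [523.9, 154.0, 180.0]
eef_rot: [0.0, 0.948, -0.319, -0.0]
force: [4.9, -0.5, -8.3]
width: 41.7
shift cm [ 0.013 -0.008  0.351] tcp [523.9 154.  180. ] yaw_y -127.17 z [-3.e-04 -1.e-04 -1.e+00] j [ 0.24   0.083  1.961 -0.     1.098  2.46 ] F [ 4.9 -0.5 -8.3] T [ 0.03 -0.91  0.26] t 22.3667 w 41.7
```

```bash
python3 -m jog '[[[0,0,0.06],[0,0,0]],[[0,0,0.1],[0,0,0]],[[0,0,0.12],[0,0,0]],[[0,0,0.12],[0,0,0]]]'
python3 nav.py 524.1 154 176.5|head -1
python3 -m jog '[[[0,0,0],[0,0,0]],[[0,0,0],[0,0,0]],[[0,0,0],[0,0,-0.1]],[[0,0,0],[0,0,-0.22]],[[0,0,0],[0,0,-0.34]],[[0,0,0],[0,0,-0.46]],[[0,0,0],[0,0,-0.58]],[[0,0,0],[0,0,-0.7]]]' 6 20
python3 nav.py 524.1 154 176.5
python3 - <<'E'
from h import *; from rig import ctrl
c=ctrl.capture("side"); np.savez("side7.npz",**c)
ims=[]
for k in("1","7"):
    c=np.load(f"side{k}.npz"); f=c["frame"][145:181,222:258,::-1]; f=cv2.convertScaleAbs(f,alpha=1.3)
    ims.append(cv2.resize(f,None,fx=11,fy=11,interpolation=cv2.INTER_CUBIC))
    P=cloud(dict(c)); print(P[:,:,2][145:181:2,236:246:3].round(0).T)
cv2.imwrite("pics/cmp4.png",np.hstack(ims))
E
```

```text
time_s: 22.7
tcp_pos: [524.0, 154.0, 179.9]
eef_rot: [0.0, 0.948, -0.319, -0.0]
force: [3.4, 0.1, -4.0]
width: 41.8
shift cm [ 0.01  -0.005  0.339] tcp [524.  154.  179.9] yaw_y -127.19 z [-0.e+00 -1.e-04 -1.e+00] j [ 0.24   0.083  1.962 -0.     1.097  2.46 ] F [ 3.4  0.1 -4. ] T [-0.03 -0.49  0.23] t 22.7 w 41.8
time_s: 23.37
tcp_pos: [523.8, 154.3, 180.4]
eef_rot: [-0.0, 1.0, 0.028, -0.0]
force: [0.6, -1.2, 0.5]
width: 60.3
shift cm [0.028 0.03  0.389] tcp [523.8 154.3 180.4] yaw_y -86.77 z [-3.e-04  5.e-04 -1.e+00] j [2.400e-01 8.200e-02 1.961e+00 1.000e-03 1.098e+00 1.755e+00] F [ 0.6 -1.2  0.5] T [0.02 0.06 0.03] t 23.3667 w 60.3
tilt fix (tool) [-0.0005  0.0002  0.    ] tool-frame world x,y [ 0.998  0.056 -0.   ] [ 0.056 -0.998  0.001]
[[ 23.  28.  24.  23.  25.  25.  28. 170. 172. 162. 157. 147. 140. 135.
  129. 127. 126. 130.]
 [ 21.  20.  22.  24.  24.  20. 169. 171. 169. 167. 160. 152. 140. 138.
  130. 129. 126. 130.]
 [ -1. 859.  25.  20.  23. 859. 169. 170. 859. 166. 158. 153. 145. 138.
  131. 128. 129. 128.]
 [  1.   0.  -0.  20.  23.  25.  24. 172. 167. 163. 155. 147. 138. 136.
  127. 126. 127. 128.]]
[[212. 204. 197. 191. 182. 181. 183. 178. 171. 160. 155. 148. 143. 129.
  134. 128. 126. 126.]
 [240. 234. 227. 217. 182. 179. 182. 181. 174. 165. 156. 148. 145. 133.
  127. 128. 128. 129.]
 [258. 247. 240. 232. 224. 214. 209. 192. 183. 176. 166. 149. 147. 135.
  130. 130. 129. 128.]
 [260. 251. 239. 236. 210. 216. 209. 189. 181. 175. 165. 147. 143. 131.
  131. 127. 129. 130.]]
```

View pics/cmp4.png

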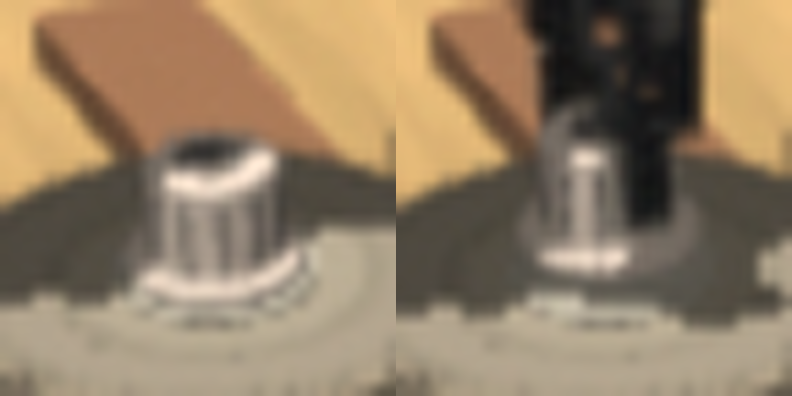

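```bash
python3 -m jog '[[[0.02,0.02,0.05],[0,0,-0.12]],[[0.02,0.02,0.1],[0,0,-0.24]],[[0.02,0.02,0.1],[0,0,-0.36]],[[0.02,0.02,0.1],[0,0,-0.48]],[[0.02,0.02,0.1],[0,0,-0.6]],[[0.02,0.02,0.1],[0,0,-0.72]],[[0.02,0.02,0.1],[0,0,-0.84]],[[0.02,0.02,0.1],[0,0,-0.96]],[[0.02,0.02,0.1],[0,0,-1.08]],[[0.02,0.02,0.1],[0,0,-1.2]]]'
python3 -m jog '[[[0,0,0],[0,0,-0.12]],[[0,0,0],[0,0,-0.24]],[[0,0,0],[0,0,-0.36]],[[0,0,0],[0,0,-0.48]],[[0,0,0],[0,0,-0.6]],[[0,0,0],[0,0,-0.72]],[[0,0,0],[0,0,-0.84]],[[0,0,0],[0,0,-0.96]],[[0,0,0],[0,0,-1.08]],[[0,0,0],[0,0,-1.2]]]'
python3 -m jog '[[[0,0,0],[0,0,-0.12]],[[0,0,0],[0,0,-0.24]],[[0,0,0],[0,0,-0.36]],[[0,0,0],[0,0,-0.48]],[[0,0,0],[0,0,-0.6]],[[0,0,0],[0,0,-0.72]],[[0,0,0],[0,0,-0.84]],[[0,0,0],[0,0,-0.96]],[[0,0,0],[0,0,-1.08]],[[0,0,0],[0,0,-1.08]]]' 5.4
python3 -m jog '[[[0,0,0],[0,0,0]],[[0,0,0],[0,0,0]]]'
python3 nav.py 524.1 154 179
```

```text
time_s: 24.25
tcp_pos: [524.0, 154.0, 179.2]
eef_rot: [-0.0, 0.81, 0.587, 0.0]
force: [0.5, -0.7, -0.1]
width: 60.2
time_s: 25.08
tcp_pos: [524.0, 154.0, 179.3]
eef_rot: [-0.0, 0.337, 0.941, 0.0]
force: [0.7, -0.3, -1.0]
width: 60.0
time_s: 25.92
tcp_pos: [524.1, 154.0, 179.2]
eef_rot: [0.0, -0.194, 0.981, 0.0]
force: [-0.3, -0.1, 0.2]
width: 53.9
time_s: 26.08
tcp_pos: [524.2, 154.0, 179.0]
eef_rot: [0.0, -0.191, 0.982, 0.0]
force: [0.5, -0.4, 0.6]
width: 53.7
shift cm [ 0.005  0.007 -0.004] tcp [524.2 154.  179. ] yaw_y 112.06 z [ 0.e+00  2.e-04 -1.e+00] j [ 0.24   0.084  1.962  0.     1.095 -1.716] F [ 0.5 -0.4  0.6] T [-0.1  -0.    0.01] t 26.0833 w 53.7
tilt fix (tool) [ 0.0002  0.0001 -0.    ] tool-frame world x,y [-0.927 -0.376  0.   ] [-0.376  0.927  0.   ]
```

```bash
python3 -m jog '[[[0,0,0],[0,0,0]],[[0,0,0],[0,0,0]],[[0,0,0],[0,0,0]],[[0,0,0],[0,0,0]]]' 4.3 20
python3 -m jog '[[[0,0,0],[0,0,0]],[[0,0,-0.02],[0,0,0]],[[0,0,-0.04],[0,0,0]],[[0,0,-0.04],[0,0,0]]]' 3.5 110
python3 nav.py 524.1 154 176.5
python3 -m jog '[[[0,0,-0.01],[0,0,0.06]],[[0,0,-0.02],[0,0,0.12]],[[0,0,-0.03],[0,0,0.18]],[[0,0,-0.04],[0,0,0.24]],[[0,0,-0.05],[0,0,0.3]],[[0,0,-0.05],[0,0,0.3]]]'
python3 nav.py 524.1 154 176.5
```

```text
time_s: 26.42
tcp_pos: [524.2, 154.0, 179.0]
eef_rot: [0.0, -0.193, 0.981, 0.0]
force: [-1.4, 0.3, 2.9]
width: 43.5
time_s: 26.75
tcp_pos: [524.2, 154.0, 179.3]
eef_rot: [0.0, -0.193, 0.981, 0.0]
force: [-1.7, 1.1, 4.1]
width: 41.5
shift cm [0.012 0.005 0.278] tcp [524.2 154.  179.3] yaw_y 112.3 z [ 1.e-04  3.e-04 -1.e+00] j [ 0.24   0.084  1.962  0.     1.096 -1.72 ] F [-1.7  1.1  4.1] T [0.25 0.36 0.07] t 26.75 w 41.5
tilt fix (tool) [0.0002 0.0002 0.    ] tool-frame world x,y [-0.925 -0.379  0.   ] [-0.379  0.925  0.   ]
time_s: 27.25
tcp_pos: [524.2, 154.0, 179.7]
eef_rot: [0.0, -0.044, 0.999, 0.0]
force: [-2.1, 0.7, 3.3]
width: 41.8
shift cm [0.01  0.003 0.324] tcp [524.2 154.  179.7] yaw_y 95.05 z [ 1.e-04  1.e-04 -1.e+00] j [ 0.24   0.083  1.961  0.     1.097 -1.419] F [-2.1  0.7  3.3] T [0.14 0.34 0.18] t 27.25 w 41.8
tilt fix (tool) [ 0.0001  0.0001 -0.    ] tool-frame world x,y [-0.996 -0.088  0.   ] [-0.088  0.996  0.   ]
```

```bash
python3 -m jog '[[[0,0,-0.02],[0,0,0.08]],[[0,0,-0.04],[0,0,0.16]],[[0,0,-0.05],[0,0,0.24]],[[0,0,-0.07],[0,0,0.32]],[[0,0,-0.08],[0,0,0.4]]]'
python3 nav.py 524.1 154 176.5|head -1
python3 -m jog '[[[0,0,-0.02],[0,0,0.08]],[[0,0,-0.03],[0,0,0.16]],[[0,0,-0.04],[0,0,0.24]],[[0,0,-0.05],[0,0,0.32]],[[0,0,-0.065],[0,0,0.4]]]'
python3 nav.py 524.1 154 176.5|head -1
python3 -m jog '[[[0,0,-0.02],[0,0,0.08]],[[0,0,-0.03],[0,0,0.16]],[[0,0,-0.04],[0,0,0.24]],[[0,0,-0.05],[0,0,0.32]],[[0,0,-0.065],[0,0,0.4]]]'
python3 nav.py 524.1 154 176.5|head -1
```

```text
time_s: 27.67
tcp_pos: [524.2, 154.0, 180.4]
eef_rot: [-0.0, 0.156, 0.988, 0.0]
force: [-1.9, 0.7, 3.7]
width: 41.8
shift cm [0.011 0.    0.389] tcp [524.2 154.  180.4] yaw_y 72.11 z [-0.  0. -1.] j [ 0.24   0.083  1.961  0.     1.098 -1.018] F [-1.9  0.7  3.7] T [0.12 0.26 0.35] t 27.6667 w 41.8
time_s: 28.08
tcp_pos: [524.2, 153.9, 181.0]
eef_rot: [-0.0, 0.349, 0.937, -0.0]
force: [-2.4, 0.6, 3.7]
width: 41.9
shift cm [0.011 0.003 0.45 ] tcp [524.2 153.9 181. ] yaw_y 49.19 z [-1.e-04 -1.e-04 -1.e+00] j [ 0.24   0.082  1.96  -0.     1.1   -0.618] F [-2.4  0.6  3.7] T [0.15 0.29 0.38] t 28.0833 w 41.9
time_s: 28.5
tcp_pos: [524.2, 153.9, 181.7]
eef_rot: [-0.0, 0.528, 0.849, -0.0]
force: [-2.1, 1.1, 3.5]
width: 41.6
shift cm [ 0.012 -0.001  0.518] tcp [524.2 153.9 181.7] yaw_y 26.27 z [-1.e-04 -1.e-04 -1.e+00] j [ 0.24   0.081  1.96  -0.     1.101 -0.218] F [-2.1  1.1  3.5] T [0.14 0.3  0.32] t 28.5 w 41.6
```

```bash
python3 -m jog '[[[0,0,-0.03],[0,0,0.08]],[[0,0,-0.05],[0,0,0.16]],[[0,0,-0.06],[0,0,0.24]],[[0,0,-0.08],[0,0,0.32]],[[0,0,-0.09],[0,0,0.4]]]'
python3 nav.py 524.1 154 176.5|head -1
python3 -m jog '[[[0,0,-0.01],[0,0,0.08]],[[0,0,-0.02],[0,0,0.16]],[[0,0,-0.04],[0,0,0.24]],[[0,0,-0.05],[0,0,0.32]],[[0,0,-0.065],[0,0,0.4]]]'
python3 nav.py 524.1 154 176.5|head -1
python3 -m jog '[[[0,0,-0.01],[0,0,0.08]],[[0,0,-0.02],[0,0,0.16]],[[0,0,-0.04],[0,0,0.24]],[[0,0,-0.05],[0,0,0.32]],[[0,0,-0.065],[0,0,0.4]]]'
python3 nav.py 524.1 154 176.5|head -1
python3 - <<'E'
from h import *; from rig import ctrl
c=ctrl.capture("side"); np.savez("side8.npz",**c)
ims=[]
for k in("7","8"):
    c=np.load(f"side{k}.npz"); f=c["frame"][145:181,222:258,::-1]; f=cv2.convertScaleAbs(f,alpha=1.3)
    ims.append(cv2.resize(f,None,fx=11,fy=11,interpolation=cv2.INTER_CUBIC))
cv2.imwrite("pics/cmp5.png",np.hstack(ims))
E
```

```text
time_s: 28.92
tcp_pos: [524.1, 153.9, 182.3]
eef_rot: [-0.0, 0.686, 0.727, -0.0]
force: [-0.8, 1.1, 2.2]
width: 41.6
shift cm [ 0.011 -0.001  0.584] tcp [524.1 153.9 182.3] yaw_y 3.35 z [-2.e-04 -1.e-04 -1.e+00] j [ 0.24   0.081  1.959 -0.     1.102  0.182] F [-0.8  1.1  2.2] T [0.15 0.26 0.34] t 28.9167 w 41.6
time_s: 29.33
tcp_pos: [524.0, 153.9, 182.9]
eef_rot: [0.0, 0.816, 0.578, -0.0]
force: [-0.8, 1.9, -1.0]
width: 41.7
shift cm [0.015 0.005 0.638] tcp [524.  153.9 182.9] yaw_y -19.41 z [-4.e-04 -7.e-04 -1.e+00] j [ 2.400e-01  8.000e-02  1.958e+00 -1.000e-03  1.103e+00  5.790e-01] F [-0.8  1.9 -1. ] T [0.31 0.36 1.43] t 29.3333 w 41.7
time_s: 29.75
tcp_pos: [524.0, 153.8, 183.7]
eef_rot: [0.0, 0.915, 0.402, 0.0]
force: [0.1, -0.3, -2.4]
width: 41.5
shift cm [ 0.023 -0.004  0.719] tcp [524.  153.8 183.7] yaw_y -42.55 z [ 3.e-04  1.e-04 -1.e+00] j [0.24  0.079 1.958 0.    1.104 0.982] F [ 0.1 -0.3 -2.4] T [ 0.08  0.01 -0.05] t 29.75 w 41.5
```

View pics/cmp5.png

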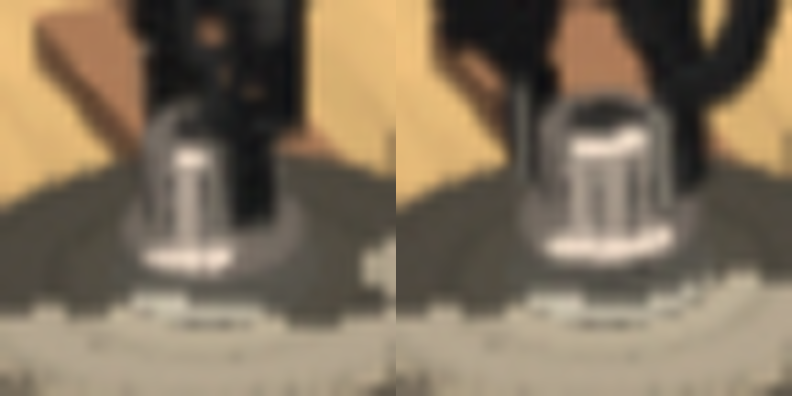

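The nut came free: the torque fell to 0 and Fz = -2.4 N, which is the nut's weight. Now the careful lift.

```bash
python3 -m jog '[[[0,0,-0.05],[0,0,0]],[[0,0,-0.1],[0,0,0]],[[0,0,-0.15],[0,0,0]],[[0,0,-0.15],[0,0,0]]]'
python3 nav.py 524.1 154 250|head -1
```

```text
time_s: 30.13
tcp_pos: [524.0, 153.7, 184.9]
eef_rot: [-0.0, 0.915, 0.404, -0.0]
force: [0.5, 0.6, -2.6]
width: 41.7
shift cm [ 0.019 -0.015 -6.51 ] tcp [524.  153.7 184.9] yaw_y -42.33 z [-8.e-04 -3.e-04 -1.e+00] j [ 0.24   0.078  1.956 -0.     1.108  0.979] F [ 0.5  0.6 -2.6] T [ 0.12 -0.1   0.  ] t 30.1333 w 41.7
```

Moves freely. Raise it straight up.

```bash
python3 -m jog '[[[0,0,-0.3],[0,0,0]],[[0,0,-0.7],[0,0,0]],[[0,0,-1.2],[0,0,0]],[[0,0,-1.7],[0,0,0]],[[0,0,-2.2],[0,0,0]],[[0,0,-2.7],[0,0,0]]]'
python3 nav.py 524.1 154 250|head -1
python3 -m jog '[[[0,0,-0.6],[0,0,0]],[[0,0,-1.4],[0,0,0]],[[0,0,-2.4],[0,0,0]],[[0,0,-3.6],[0,0,0]],[[0,0,-4.8],[0,0,0]],[[0,0,-6],[0,0,0]],[[0,0,-6.5],[0,0,0]],[[0,0,-6.5],[0,0,0]]]'
python3 nav.py 582.4 -149.2 275
```

```text
time_s: 30.63
tcp_pos: [524.3, 153.7, 213.3]
eef_rot: [0.0, 0.915, 0.404, 0.0]
force: [0.7, 0.2, -2.5]
width: 41.7
shift cm [ 0.01  -0.028 -3.673] tcp [524.3 153.7 213.3] yaw_y -42.39 z [ 3.e-04 -2.e-04 -1.e+00] j [ 0.24   0.053  1.928 -0.     1.16   0.98 ] F [ 0.7  0.2 -2.5] T [-0.03  0.02 -0.04] t 30.6333 w 41.7
time_s: 31.3
tcp_pos: [525.4, 154.2, 280.1]
eef_rot: [0.0, 0.915, 0.404, 0.002]
force: [0.1, 0.3, -2.3]
width: 41.3
shift cm [-18.564  24.659   0.504] tcp [525.4 154.2 280.1] yaw_y -42.4 z [ 0.0042  0.001  -1.    ] j [ 0.24   0.005  1.851 -0.     1.281  0.98 ] F [ 0.1  0.3 -2.3] T [-0.06 -0.09  0.03] t 31.3 w 41.3
tilt fix (tool) [ 0.0025 -0.0036 -0.    ] tool-frame world x,y [0.674 0.738 0.004] [ 0.738 -0.674  0.001]
```

```bash
python3 -m jog '[[[-0.9,1.2,0],[0,0,0.04]],[[-2.4,3.2,0],[0,0,0.1]],[[-4.6,6.1,0],[0,0,0.17]],[[-7,9.3,0],[0,0,0.25]],[[-9.4,12.5,0],[0,0,0.33]],[[-11.8,15.7,0],[0,0,0.41]],[[-14.2,18.9,0],[0,0,0.49]],[[-16.3,21.7,0],[0,0,0.55]],[[-17.8,23.7,0],[0,0,0.6]],[[-18.6,24.7,0],[0,0,0.62]]]'
python3 -m jog '[[[0,0,0],[0,0,0]],[[0,0,0],[0,0,0]],[[0,0,0],[0,0,0]]]'
python3 nav.py 582.4 -149.2 75
python3 - <<'E'
from h import *; from rig import ctrl
ims=[]
for n in("side","top"):
    c=ctrl.capture(n); np.savez(n+"9.npz",**c)
    u,v=map(int,proj(c,[[582,-149,120]])[0]); f=c["frame"][v-60:v+60,u-60:u+60,::-1]
    ims.append(cv2.resize(f,(400,400),interpolation=cv2.INTER_CUBIC))
cv2.imwrite("pics/p9.png",np.hstack(ims))
E
```

```text
time_s: 32.13
tcp_pos: [581.1, -153.4, 276.5]
eef_rot: [0.0, 0.995, 0.103, -0.001]
force: [0.3, -0.1, -1.5]
width: 41.8
time_s: 32.38
tcp_pos: [580.8, -148.8, 276.8]
eef_rot: [-0.001, 0.994, 0.106, -0.0]
force: [-0.2, -0.1, -1.9]
width: 41.6
shift cm [ 0.162  0.097 20.184] tcp [ 580.8 -148.8  276.8] yaw_y -77.86 z [-0.0011  0.0013 -1.    ] j [-2.930e-01  1.110e-01  1.746e+00  1.000e-03  1.286e+00  1.066e+00] F [-0.2 -0.1 -1.9] T [ 0.   -0.02 -0.03] t 32.3833 w 41.6
tilt fix (tool) [-0.0014  0.0008 -0.    ] tool-frame world x,y [ 0.978  0.21  -0.001] [ 0.21  -0.978  0.001]
```

View pics/p9.png

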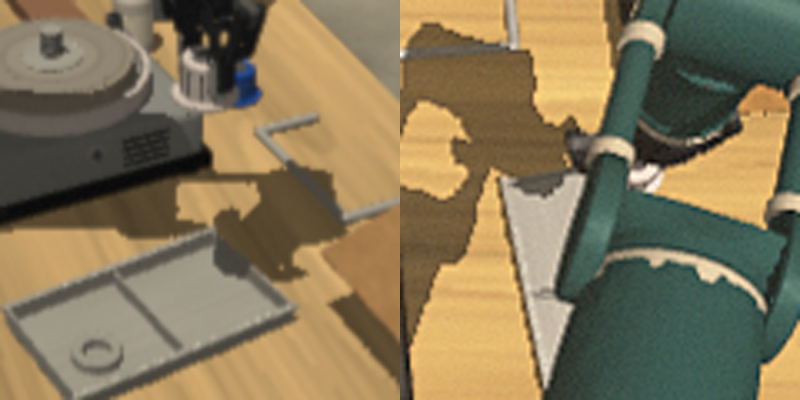

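The nut hangs upright in the fingers above the bay, and the spindle stub on the sharpener is bare. I descend.

```bash
python3 -m jog '[[[0.05,0.03,1],[0,0,0]],[[0.1,0.06,3],[0,0,0]],[[0.16,0.1,6],[0,0,0]],[[0.16,0.1,9.5],[0,0,0]],[[0.16,0.1,13],[0,0,0]],[[0.16,0.1,16],[0,0,0]],[[0.16,0.1,18.5],[0,0,0]],[[0.16,0.1,20],[0,0,0]],[[0.16,0.1,20.5],[0,0,0]],[[0.16,0.1,20.5],[0,0,0]]]'
python3 -m jog '[[[0,0,0],[0,0,0]],[[0,0,0],[0,0,0]],[[0,0,0],[0,0,0]]]'
python3 nav.py 582.4 -149.2 40
python3 - <<'E'
from h import *; from rig import ctrl
ims=[]
for n in("side","top"):
    c=ctrl.capture(n); np.savez(n+"10.npz",**c)
    u,v=map(int,proj(c,[[582,-149,50]])[0]); f=c["frame"][v-45:v+45,u-45:u+45,::-1]
    ims.append(cv2.resize(f,(400,400),interpolation=cv2.INTER_CUBIC))
cv2.imwrite("pics/p10.png",np.hstack(ims))
E
```

```text
time_s: 33.32
tcp_pos: [581.3, -149.4, 70.1]
eef_rot: [-0.001, 0.994, 0.106, -0.002]
force: [-0.8, 0.6, -1.9]
width: 41.2
time_s: 33.57
tcp_pos: [584.5, -151.0, 74.4]
eef_rot: [0.001, 0.994, 0.105, 0.002]
force: [0.5, -0.1, -2.7]
width: 41.6
shift cm [-0.182 -0.226  3.441] tcp [ 584.5 -151.    74.4] yaw_y -77.91 z [ 0.0035 -0.0011 -1.    ] j [-0.294  0.301  1.919  0.     0.917  1.066] F [ 0.5 -0.1 -2.7] T [ 0.01 -0.01  0.01] t 33.5667 w 41.6
tilt fix (tool) [ 0.0018 -0.0032 -0.    ] tool-frame world x,y [0.978 0.21  0.004] [ 0.21  -0.978 -0.001]
```

View pics/p10.png

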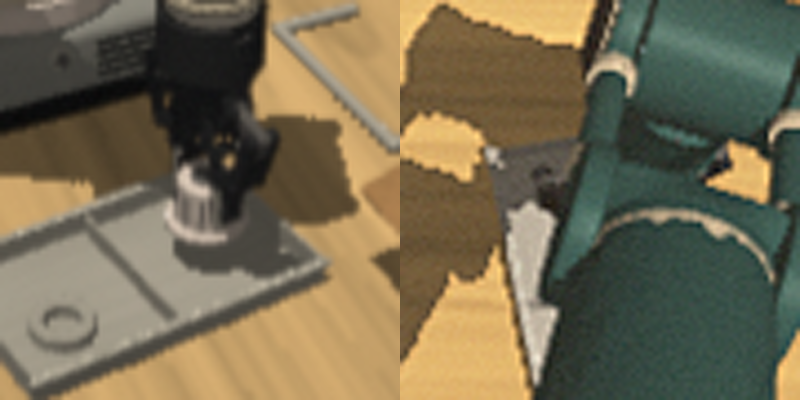

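```bash
python3 -m jog '[[[0,0,0.5],[0,0,0]],[[0,0,1],[0,0,0]],[[0,0,1.5],[0,0,0]],[[0,0,2],[0,0,0]],[[0,0,2.4],[0,0,0]],[[0,0,2.6],[0,0,0]],[[0,0,2.6],[0,0,0]],[[0,0,2.6],[0,0,0]]]'
python3 nav.py 582.4 -149.2 40
python3 -m jog '[[[0,0,0.1],[0,0,0]],[[0,0,0.2],[0,0,0]],[[0,0,0.3],[0,0,0]],[[0,0,0.3],[0,0,0]]]'
python3 nav.py 582.4 -149.2 40|head -1
```

```text
time_s: 34.33
tcp_pos: [582.8, -150.6, 46.0]
eef_rot: [-0.0, 0.994, 0.105, -0.0]
force: [-0.6, 0.9, -3.1]
width: 41.9
shift cm [-0.01  -0.148  0.603] tcp [ 582.8 -150.6   46. ] yaw_y -77.92 z [-6.e-04  2.e-04 -1.e+00] j [-0.294  0.338  1.934  0.     0.871  1.066] F [-0.6  0.9 -3.1] T [ 0.01 -0.03 -0.05] t 34.3333 w 41.9
tilt fix (tool) [-0.0003  0.0005 -0.    ] tool-frame world x,y [ 0.978  0.209 -0.001] [ 0.209 -0.978  0.   ]
time_s: 34.67
tcp_pos: [582.9, -150.7, 43.3]
eef_rot: [-0.0, 0.994, 0.105, -0.0]
force: [-1.0, -0.3, -2.1]
width: 41.9
shift cm [-0.021 -0.155  0.333] tcp [ 582.9 -150.7   43.3] yaw_y -77.92 z [-1.e-04  0.e+00 -1.e+00] j [-0.294  0.341  1.935  0.     0.865  1.066] F [-1.  -0.3 -2.1] T [-0.    0.02 -0.  ] t 34.6667 w 41.9
```

```bash
python3 -m jog '[[[0,0,0.05],[0,0,0]],[[0,0,0.1],[0,0,0]],[[0,0,0.15],[0,0,0]],[[0,0,0.2],[0,0,0]],[[0,0,0.2],[0,0,0]]]'
python3 nav.py 582.4 -149.2 40|head -1
python3 -m jog '[[[0,0,0.05],[0,0,0]],[[0,0,0.1],[0,0,0]],[[0,0,0.1],[0,0,0]],[[0,0,0.1],[0,0,0]]]'
python3 nav.py 582.4 -149.2 40|head -1
```

```text
time_s: 35.08
tcp_pos: [582.9, -150.6, 41.3]
eef_rot: [-0.0, 0.994, 0.105, -0.0]
force: [-0.0, 0.1, -2.1]
width: 41.8
shift cm [-0.017 -0.151  0.126] tcp [ 582.9 -150.6   41.3] yaw_y -77.92 z [-2.e-04  1.e-04 -1.e+00] j [-0.294  0.344  1.936  0.     0.862  1.066] F [-0.   0.1 -2.1] T [-0.02  0.04  0.03] t 35.0833 w 41.8
time_s: 35.42
tcp_pos: [582.9, -150.7, 40.3]
eef_rot: [-0.0, 0.994, 0.105, -0.0]
force: [-0.5, -0.5, -1.6]
width: 41.6
shift cm [-0.022 -0.154  0.033] tcp [ 582.9 -150.7   40.3] yaw_y -77.92 z [-1.e-04  0.e+00 -1.e+00] j [-0.294  0.346  1.936 -0.     0.86   1.066] F [-0.5 -0.5 -1.6] T [-0.03 -0.01  0.03] t 35.4167 w 41.6
```

```bash
python3 -m jog '[[[0,0,0.05],[0,0,0]],[[0,0,0.1],[0,0,0]],[[0,0,0.1],[0,0,0]],[[0,0,0.1],[0,0,0]]]'
python3 nav.py 582.4 -149.2 40|head -1
python3 -m jog '[[[0,0,0.05],[0,0,0]],[[0,0,0.1],[0,0,0]],[[0,0,0.1],[0,0,0]],[[0,0,0.1],[0,0,0]]]'
python3 nav.py 582.4 -149.2 40|head -1
```

```text
time_s: 35.75
tcp_pos: [583.1, -150.7, 40.1]
eef_rot: [0.0, 0.994, 0.105, 0.0]
force: [-2.4, 0.9, 5.7]
width: 41.4
shift cm [-0.033 -0.164  0.009] tcp [ 583.1 -150.7   40.1] yaw_y -77.92 z [ 2.e-04 -1.e-04 -1.e+00] j [-0.294  0.346  1.936 -0.     0.859  1.066] F [-2.4  0.9  5.7] T [ 0.09  0.54 -0.01] t 35.75 w 41.4
time_s: 36.08
tcp_pos: [583.0, -150.7, 40.0]
eef_rot: [0.0, 0.994, 0.105, -0.0]
force: [-6.1, 0.8, 12.2]
width: 41.7
shift cm [-0.03  -0.161  0.001] tcp [ 583.  -150.7   40. ] yaw_y -77.92 z [-1.e-04 -0.e+00 -1.e+00] j [-0.294  0.346  1.936 -0.     0.86   1.066] F [-6.1  0.8 12.2] T [ 0.19  0.91 -0.06] t 36.0833 w 41.7
```

Contact with the floor. I ease off 1 mm and open softly, only as far as needed.

```bash
python3 -m jog '[[[0,0,-0.05],[0,0,0]],[[0,0,-0.1],[0,0,0]],[[0,0,-0.1],[0,0,0]],[[0,0,-0.1],[0,0,0]]]'
python3 nav.py 582.4 -149.2 40|head -1
python3 -m jog '[[[0,0,0],[0,0,0]],[[0,0,0],[0,0,0]],[[0,0,0],[0,0,0]],[[0,0,0],[0,0,0]],[[0,0,0],[0,0,0]]]' 6 20
python3 nav.py 582.4 -149.2 120|head -1
```

```text
time_s: 36.42
tcp_pos: [583.1, -150.7, 40.1]
eef_rot: [0.0, 0.994, 0.105, 0.0]
force: [-4.2, 0.1, 7.0]
width: 41.7
shift cm [-0.034 -0.162  0.007] tcp [ 583.1 -150.7   40.1] yaw_y -77.92 z [ 2.e-04 -1.e-04 -1.e+00] j [-0.294  0.346  1.936 -0.     0.859  1.066] F [-4.2  0.1  7. ] T [ 0.13  0.51 -0.02] t 36.4167 w 41.7
time_s: 36.83
tcp_pos: [583.0, -150.7, 39.2]
eef_rot: [0.0, 0.994, 0.105, 0.0]
force: [0.2, -0.6, 0.3]
width: 60.0
shift cm [-0.031 -0.161 -8.083] tcp [ 583.  -150.7   39.2] yaw_y -77.92 z [ 1.e-04 -0.e+00 -1.e+00] j [-0.294  0.347  1.936  0.     0.858  1.066] F [ 0.2 -0.6  0.3] T [-0.01 -0.05  0.01] t 36.8333 w 60.0
```

```bash
python3 -m jog '[[[0,0,-0.5],[0,0,0]],[[0,0,-1.5],[0,0,0]],[[0,0,-3],[0,0,0]],[[0,0,-5],[0,0,0]],[[0,0,-8],[0,0,0]],[[0,0,-11],[0,0,0]],[[0,0,-14],[0,0,0]],[[0,0,-18],[0,0,0]],[[0,0,-22],[0,0,0]],[[0,0,-24],[0,0,0]]]'
python3 -m jog '[[[0,-3,0],[0,0,0]],[[0,-7,0],[0,0,0]],[[0,-11,0],[0,0,0]],[[0,-15,0],[0,0,0]],[[0,-19,0],[0,0,0]],[[0,-22,0],[0,0,0]],[[0,-23,0],[0,0,0]],[[0,-23,0],[0,0,0]]]'
python3 - <<'E'
from h import *; from rig import ctrl
ims=[]
for n in("side","top"):
    c=ctrl.capture(n); np.savez(n+"11.npz",**c)
    u,v=map(int,proj(c,[[582,-149,20]])[0]); f=c["frame"][v-45:v+45,u-45:u+45,::-1]
    ims.append(cv2.resize(f,(400,400),interpolation=cv2.INTER_CUBIC))
cv2.imwrite("pics/p11.png",np.hstack(ims))
c=ctrl.capture("top"); cv2.imwrite("pics/top11.png",c["frame"][:,:,::-1]); print(ctrl.observe()["time_s"])
E
```

```text
time_s: 37.67
tcp_pos: [584.9, -151.3, 286.9]
eef_rot: [0.002, 0.994, 0.105, 0.004]
force: [0.6, -0.1, 0.5]
width: 59.8
time_s: 38.33
tcp_pos: [534.3, 76.5, 280.5]
eef_rot: [-0.0, 0.994, 0.107, 0.001]
force: [0.9, 0.4, -0.7]
width: 60.1
38.4833
```

View pics/p11.png

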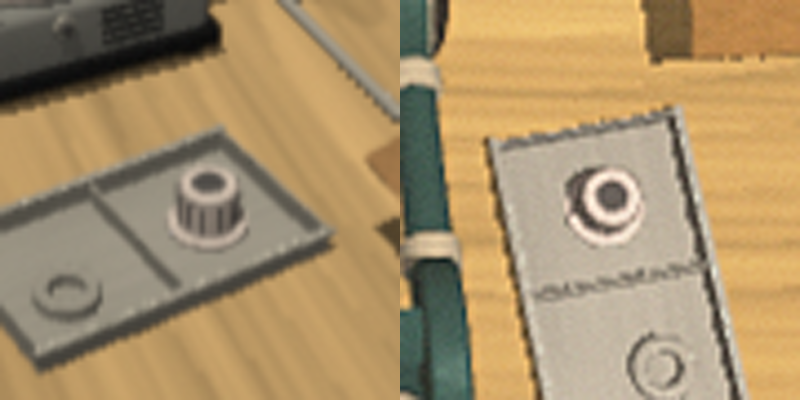

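View pics/top11.png

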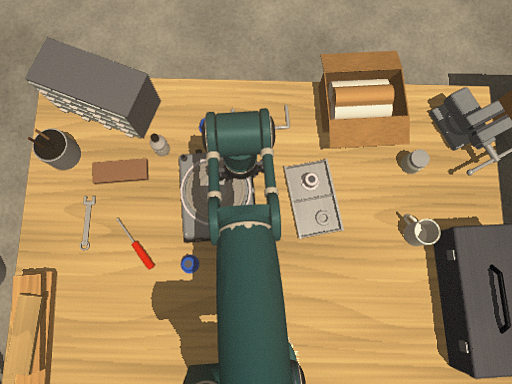

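The nut stands upright near the centre of the empty bay, at (310,181) in the top view. The ring is still at (321,217) and the bystanders in view sit where they were. The fingers are clear of everything.

```bash
python3 - <<'E'
from rig import ctrl
print(ctrl.finish_job())
E
```

```text
the job is handed in; nothing more can be done
None
```

The nut is off the spindle and standing flange down, upright, near the middle of the tray's empty bay. I handed the job in at about 38.5 s of the 66 s allowed; no verdict is reported.

**Unscrewing:** It took three grips, turning clockwise and raising the hand as the nut climbed. The nut came free with the torque at zero and only its 2.4 N weight on the wrist. I then lifted it straight up about 95 mm before moving across.

**Last checks:**
- Both cameras show the nut upright and clear of the walls.
- The spacer ring and every bystander I could see had not moved. The arm hid part of the tool-rest bar, so I could not fully check that one.
- The arm ended about 280 mm up with the fingers empty and touching nothing.
- Floor contact while setting down was about 12 N.

**What disagreed or was less certain:**
- **Turns to release:** The tool turned about 1.5 turns in all, against the stated 0.35–0.75. I did not find out why; the grip may have slipped.
- **Test pulls:** Two light test lifts before it was free read 6–8 N at the wrist. One may have crept to about 11 N just before I let go, which I inferred and did not measure.
- **Release moment:** There was a brief 1.4 N m torque spike as the thread let go, with measured forces staying small. I could not read the thread force directly, so whether that stayed within its limit is unconfirmed.

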